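# Probe a tweeter capsule in the test jig

### The job

Set the round-framed tweeter capsule, terminal up, fully down into the round pocket of the test jig and let go of it. Then take the spring probe out of its slanted stand and hold it upright with its tip on the brass terminal in the middle of the capsule's back, pressing gently so that the sprung tip goes in about half of its travel. Finish while still holding the probe there, and leave everything else where it is.

Things in the scene. Friction and masses are not known exactly. Their poses are not given: they have to be found in the camera images.
- round_tweeter: Round tweeter capsule, the loose part to test (60 g), lying terminal up: black round frame 46 mm in diameter and 6 mm high, on it a plain dark steel magnet 30 mm in diameter and 12 mm high (grip here), 18 mm high in all. Origin at the centre of its underside, z up through the terminal. It and the square capsule may stand in either of two places.
- terminal (a point): Centre of the flat brass terminal, a disc of 12 mm diameter in the middle of the magnet's top, 18 mm above the round capsule's underside.
- round_pocket (a point): Centre of the floor of the jig's round pocket: 49 mm in diameter, 5 mm deep. Its floor is 9 mm above the table. Axes are the jig's: the square pocket (49 x 49 mm) lies 74 mm away towards -y of the jig.
- jig: Fixed aluminium plate 88 x 150 mm (x, y), top 14 mm above the table, with one round and one square pocket 37 mm to either side of its middle (round at +y). Origin under its centre; it may be turned any way.
- stand: Fixed grey stand of the probe, base 85 x 60 mm, with a slanted steel tube of 25 mm outer and 18 mm inner diameter and 34 mm length. The tube's rim is centred 70 mm above the origin (table level). The tube's axis leans 0.4 rad (23 deg) from vertical, its top towards the stand's -x, which faces roughly to the robot.
- probe: Loose round spring probe (70 g), 132 mm long, in the stand; draw it out 60 mm or more along its axis. z points from tip to handle; origin at the underside of the collar. Along z: 26 mm collar from 0 to 5 mm (rests on the tube rim), black handle 20 mm in diameter from 5 to 80 mm (grip here, about 50), 13.6 mm steel barrel 0 to -30 mm, thin tip to -52 mm.
- probe_tip (a joint): Travel of the probe's sprung tip into the barrel: 0 = fully out, 0.010 m = fully in. Needs 1 N to start and 6 N for all its travel (0.5 N per mm).
- probe_end (a point): The end of the probe's 5 mm thick round-nosed tip, 52 mm below the probe's origin on its axis when the tip is fully out.
- square_tweeter: Square tweeter capsule, not to be moved: as the round one, but its frame is a 46 x 46 mm square. Origin under its centre.
- multimeter: Loose pocket multimeter, 144 x 76 x 43 mm, long side along its x, near the table's front edge; leave it. Origin under its centre.
- tape: Loose roll of tape, 62 mm in diameter, 19 mm high, near the table's front edge; leave it. Origin under its centre.
- cassette: Loose compact cassette, 64 x 100 x 12 mm, behind the jig; leave it. Origin under its centre.

How it is judged:
By the outcome, as a careful person would: the job done as asked, in the order asked, and still so for the second after the job is handed in, while the arm keeps its last pose, push and grip.
It also fails if it takes over 56 s, if anything falls off the work surface, if the arm or the gripper's body presses on something with over 40 N, if the wrist force passes 120 N, or if a joint passes its speed limit or range.

### The arm

A 6-joint arm with a two-finger parallel gripper is mounted at the origin on a cart in front of the work surface, level with it; the furniture and walls round the work are solid. World frame = base frame: x ahead of the robot, y to its left, z up, the work surface at z = 0. Lengths are in m, angles in rad, forces in N, time in s.
With the tool pointing down it reaches from about 0.35 to 0.775 m from the base axis. Payload 5.5 kg.
Tool frame: the origin (TCP) lies at the very end of the fingers, on their centre line; the grasp point (between the pads) lies 19 mm behind it; z points along the fingers, y is the line along which they close (so a half turn about z gives the same grasp; the last joint's range is limited). The gripper opens to 85 mm and grips with 20 to 120 N. Pads are 22 mm wide; open, the fingers measure 114 mm over their backs; the gripper's body (76 mm by 85 mm) begins 54 mm behind the grasp point. The pads swing forward as they close: fully open they stand 13 mm farther back than shut.
Start: joints at [-1.4, 0.313, 0.046, 1.304, 0, 1.431], TCP at [0.176, -0.547, 0.231] pointing down, gripper open.
Joint ranges: [-2.76, 2.76], [-0.86, 1.69], [-1.03, 1.26], [-2.2, 2.34], [-1.47, 1.5], [-3.14, 3.14]. Speed limits (rad/s): [2.57, 2.57, 3.14, 3.14, 3.14, 3.14].

### API

Orientations are given as a unit quaternion [w, x, y, z].
In Python, from workcell import get_state, read_camera, hand_in gives the robot as it stands.
- The arm moves only by the tool send_rows, never from a script. Its argument "increments" is a list of rows, each an object of numbers: "dx", "dy", "dz": the shift along the world's x, y, z in units of 25 mm (1.0 is 25 mm); "roll": the turn about the world's z in units of 8 degrees (1.0 is 8 degrees); "claw": the opening, from -1 (shut) to 1 (fully open). In form: [{"dx": .., "dy": .., "dz": .., "roll": .., "claw": ..}, ...]. A call has exactly 5 rows; each row is the pose to reach, as a shift and turn from the pose commanded when the call began; what a row does not reach only later rows make up. A row lasts 1/8 s, in which the tool goes at most 62.5 mm and 10.7 degrees, less where a joint would pass 70% of its speed; a pose out of reach is approached as far as the arm can. A call with a gripper value outside its range is refused whole. The fingers move at their own pace and stop on an object; "grip_force" is the grip in N (left out, the last holds). Time passes only in rows, so rows that repeat a pose let the fingers close, or fill a call up. It gives the time, the measured TCP pose, the force, the opening and the grip force at its end, in the units of the state.
- get_state(): the state, without advancing time (a new reading comes with each control period).
- read_camera(name): name is "scene" or "top"; returns a dict with "image" (420x560x3 uint8, blue, green, red), "fx", "fy", "cx", "cy" (pixels), "world_to_cam" (4x4, takes a point from world to camera coordinates). Camera axes: x right, y up, looking along -z (the intrinsics and any distortion apply to the point x, -y, -z); pixel columns grow to the right and rows downward; lengths in m; the calibration is good to about 2 mm. A picture is of the moment at which its call begins. There is no depth.
- hand_in(): hands the job in; it is judged then, once.
The state is a dict: "clock": time; "joint_pos": joint angles; "qvel": joint speeds; "tau": joint torques, N m; "tcp_pos": TCP position; "orientation": TCP orientation; "wrist_force": force on the tool from outside, world axes, zero at the start; "ft_torque": the same for the moment, N m; "finger_gap": finger opening in m; "grip_force": force on a finger pad.
Only numpy, scipy, OpenCV 4.12 (cv2) and the standard library are available. Lean on these libraries where they do the work, as an engineer would, in place of code of your own. Each camera call takes 0.05 s, during which the arm holds its last target. There are 200 camera calls.

## Working session

There is one attempt and no reset: what is moved stays moved. The work goes in short steps, Python scripts to look and compute and a tool call to move; the robot and the scene stay as the last step left them, time stands still between calls to the robot, and variables do not carry over. Pictures are saved under pics/ and viewed, at most 10 in all, crops included, and the job is handed in when it is done.

Besides the shell and the picture viewer there is one more tool, called after ">>>" as name([rows], argument=value, ...), one row to a line, values as JSON. send_rows: Moves the arm, as the interface text tells. Its arguments: {"type":"object","properties":{"increments":{"type":"array","items":{"type":"object","properties":{"dx":{"type":"number"},"dy":{"type":"number"},"dz":{"type":"number"},"roll":{"type":"number"},"claw":{"type":"number"}}}},"grip_force":{"type":"number"}},"required":["increments"]}

```bash
ls; mkdir -p pics; cat > h.py <<'E'
import numpy as np, cv2
from workcell import get_state, read_camera
def grab(n,fn=None):
    c=read_camera(n)
    if fn: cv2.imwrite('pics/'+fn,c['image'])
    return c
def proj(c,p):
    q=c['world_to_cam']@np.append(p,1); return np.array([c['cx']+c['fx']*q[0]/-q[2], c['cy']+c['fy']*-q[1]/-q[2]])
def ray(c,u,v):
    M=np.linalg.inv(c['world_to_cam']); d=M[:3,:3]@np.array([(u-c['cx'])/c['fx'],-(v-c['cy'])/c['fy'],-1])
    return M[:3,3],d/np.linalg.norm(d)
def onz(c,u,v,z):
    o,d=ray(c,u,v); return o+d*(z-o[2])/d[2]
def tri(c1,p1,c2,p2):
    o1,d1=ray(c1,*p1);o2,d2=ray(c2,*p2)
    t=np.linalg.lstsq(np.c_[d1,-d2],o2-o1,rcond=None)[0]
    a=o1+d1*t[0];b=o2+d2*t[1]; return (a+b)/2,np.linalg.norm(a-b)
E
python3 - <<'E'
from h import *
np.set_printoptions(precision=3,suppress=True)
for n in('scene','top'):
    c=grab(n,n+'0.png'); print({k:v for k,v in c.items() if k!='image'})
s=get_state();print(s)
E
```

```text
pics
{'fx': 532.3226625860095, 'fy': 532.3226625860095, 'cx': 280.07966218927396, 'cy': 214.32790153182256, 'world_to_cam': array([[-0.801, -0.599, -0.024,  0.461],
       [ 0.234, -0.349,  0.907, -0.225],
       [-0.552,  0.721,  0.42 , -0.938],
       [ 0.   ,  0.   ,  0.   ,  1.   ]])}
{'fx': 405.0329953640468, 'fy': 405.0329953640468, 'cx': 281.6881939956036, 'cy': 208.2823609794705, 'world_to_cam': array([[-0.026, -1.   , -0.016, -0.009],
       [ 0.98 , -0.028,  0.196, -0.594],
       [-0.196, -0.01 ,  0.981, -0.919],
       [ 0.   ,  0.   ,  0.   ,  1.   ]])}
{'clock': 0.1, 'joint_pos': array([-1.4  ,  0.314,  0.045,  1.304, -0.   ,  1.431]), 'qvel': array([ 0.002,  0.   ,  0.003, -0.001,  0.   , -0.   ]), 'tau': array([  0.002, -48.172,  29.924,   0.013,  -0.   ,  -0.   ]), 'tcp_pos': array([ 0.176, -0.547,  0.231]), 'orientation': array([-0.001,  0.988,  0.155, -0.   ]), 'wrist_force': array([ 0.826, -0.31 ,  1.003]), 'ft_torque': array([ 0.06 ,  0.009, -0.031]), 'grip_force': 0.0, 'finger_gap': 0.08533523120190635}
```

View pics/scene0.png

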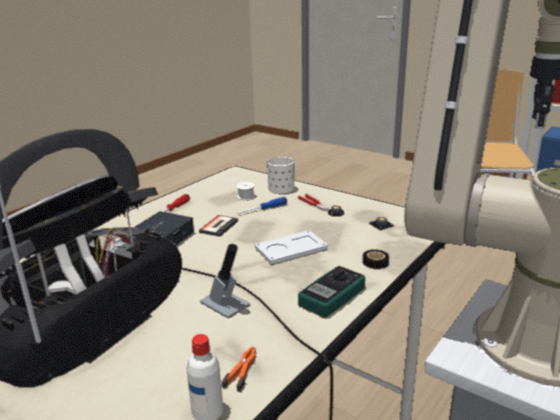

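View pics/top0.png

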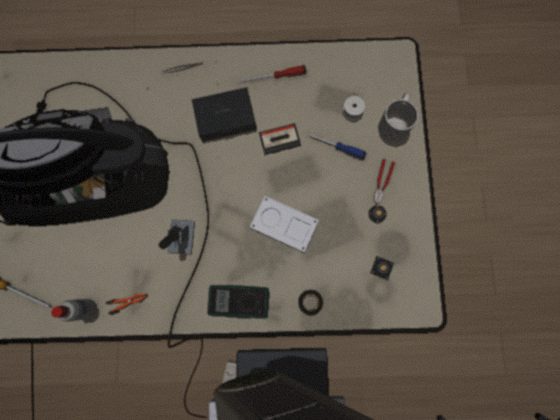

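The scene view shows the round capsule at (336,210), the square one at (381,222), the jig at (291,246) and the probe handle at (230,262). In the top view the round capsule is at (377,214), the square one at (381,268), the round pocket at (270,216) and the stand at (178,237).

```bash
python3 - <<'E'
from h import *
a=cv2.imread('pics/scene0.png');b=cv2.imread('pics/top0.png')
def cr(im,x,y,w,h): return cv2.resize(im[y:y+h,x:x+w],(400,300),interpolation=cv2.INTER_CUBIC)
m=np.vstack([np.hstack([cr(b,340,175,80,60),cr(b,240,185,96,72)]),np.hstack([cr(b,140,205,80,60),cr(a,190,230,120,90)])])
cv2.imwrite('pics/c1.png',m)
E
```

```text
(no output)
```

View pics/c1.png

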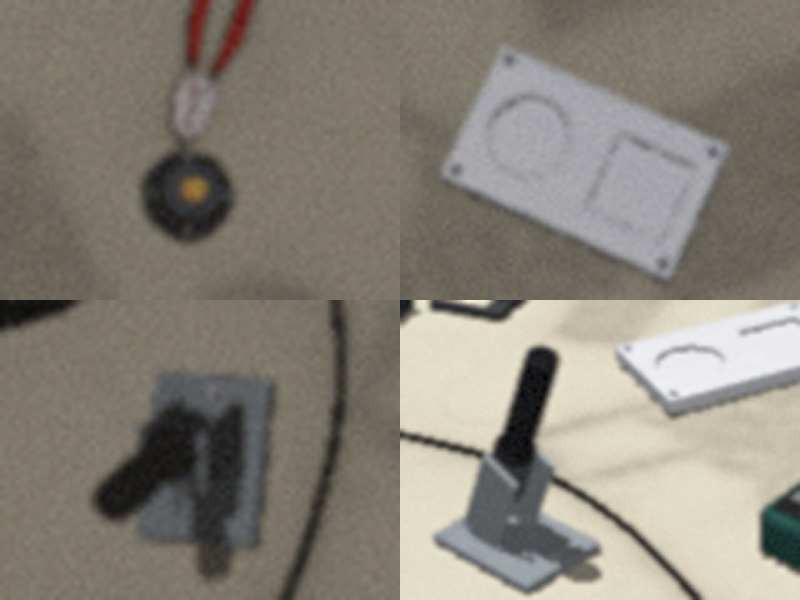

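The crops (5x) show the round capsule with its terminal near top-view (378.5,213), and the pliers' nose just above it at (378,202). Below it, the black handle leans left and down in the top view, from the stand's tube at about (176,232) to its end at (161,245). Next I measure.

```bash
cat > m.py <<'E'
from h import *
np.set_printoptions(precision=4,suppress=True)
def blob(m,x,y,w,h):
    r=np.zeros_like(m);r[y:y+h,x:x+w]=m[y:y+h,x:x+w]
    n,l,s,c=cv2.connectedComponentsWithStats(r,connectivity=8)
    k=1+np.argmax(s[1:,4]); return (l==k).astype(np.uint8),c[k],s[k]
def yellow(im):
    h=cv2.cvtColor(im,cv2.COLOR_BGR2HSV);return cv2.inRange(h,(10,90,60),(35,255,255))
def wc(im,m):
    return blob(m,*m_box)
E
python3 - <<'E'
from m import *
S=grab('scene');T=grab('top')
def term(c,box):
    m,ce,s=blob(yellow(c['image']),*box); return ce,s[4]
a=term(S,(322,200,30,20));b=term(T,(365,200,25,25));print(a,b)
P,e=tri(S,a[0],T,b[0]);print('terminal',P,e, onz(T,*b[0],.018),onz(S,*a[0],.018))
# frame centre in top (dark)
g=cv2.cvtColor(T['image'],cv2.COLOR_BGR2GRAY);gs=cv2.cvtColor(S['image'],cv2.COLOR_BGR2GRAY)
m,ce,s=blob((g<75).astype(np.uint8)*255,362,203,32,26);print('frame top',ce,s,onz(T,*ce,.006))
# jig
for n,c,gg,box,th in(('S',S,gs,(245,222,95,50),215),('T',T,g,(240,185,90,75),135)):
    m,ce,s=blob((cv2.GaussianBlur(gg,(3,3),0)>th).astype(np.uint8)*255,*box)
    ct=max(cv2.findContours(m,0,1)[0],key=cv2.contourArea)
    r=cv2.minAreaRect(cv2.convexHull(ct));print(n,ce,s,r)
    q=np.array([onz(c,*p[0],.014)[:2] for p in cv2.convexHull(ct)],np.float32)
    print(' world rect',cv2.minAreaRect(q*1000))
# probe handle
for n,c,gg,box in(('S',S,gs,(213,238,32,48)),('T',T,g,(150,218,40,40))):
    m,ce,s=blob((gg<45).astype(np.uint8)*255,*box)
    ct=max(cv2.findContours(m,0,1)[0],key=cv2.contourArea)
    print(n,ce,s,cv2.minAreaRect(ct)); 
    x,y,w,h=box;mm=cv2.resize(c['image'][y-10:y+h+10,x-10:x+w+10],None,fx=6,fy=6,interpolation=cv2.INTER_CUBIC)
    cv2.drawContours(mm,[(((ct-[x-10,y-10])+.5)*6).astype(int)],-1,(0,255,0),1);cv2.imwrite('pics/h'+n+'.png',cv2.resize(mm,(390,390)))
cv2.imwrite('pics/h.png',np.hstack([cv2.imread('pics/hS.png'),cv2.imread('pics/hT.png')]))
E
```

```text
(array([335.5714, 206.8571]), np.int32(7)) (array([378.3462, 212.3462]), np.int32(26))
terminal [ 0.5856 -0.2666  0.0165] 0.00187954246568972 [ 0.5845 -0.2667  0.018 ] [ 0.5847 -0.2632  0.018 ]
frame top [376.7534 213.7668] [368 204  18  19 223] [ 0.5832 -0.2652  0.006 ]
S [288.1213 241.2699] [ 258  222   66   37 1171] ((288.54998779296875, 236.85000610351562), (33.67902374267578, 63.76211166381836), 74.74488067626953)
 world rect ((600.153564453125, -45.8004150390625), (146.7708740234375, 163.09242248535156), 63.877498626708984)
T [283.6934 222.8817] [ 251  197   67   53 2045] ((283.77056884765625, 222.80477905273438), (59.835906982421875, 35.09048843383789), 24.443954467773438)
 world rect ((565.8826293945312, -28.924705505371094), (150.71043395996094, 88.72845458984375), 63.918399810791016)
S [227.5836 263.157 ] [219 245  18  36 293] ((228.71669006347656, 262.39801025390625), (10.425034523010254, 36.31825637817383), 19.79887580871582)
T [174.2192 236.4041] [160 226  28  22 292] ((173.40272521972656, 235.88380432128906), (19.027435302734375, 29.632892608642578), 81.02737426757812)
```

View pics/h.png

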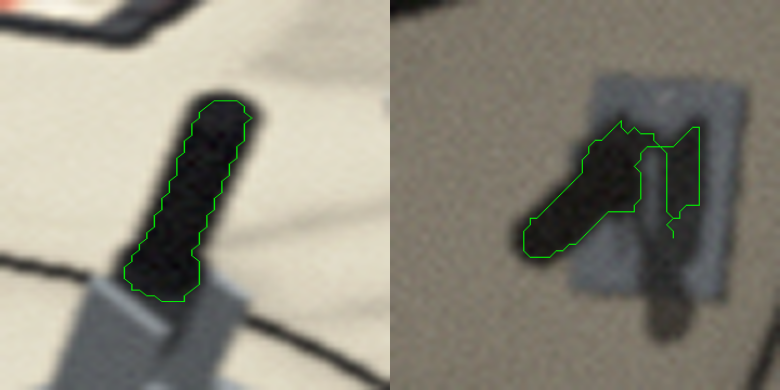

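The outlines fit the handle: in the scene view it runs from about (235,247) down to the collar at (225,283). In the top view it ends near (163,245), but there the lower part merges with the shadow, so I'll use only the free part of it.

```bash
cat >> m.py <<'E'
def line_cam(c,pts):  # plane normal through camera for image line fit
    vx,vy,x,y=cv2.fitLine(np.array(pts,np.float32),cv2.DIST_L2,0,.01,.01).ravel()
    o,d1=ray(c,x-10*vx,y-10*vy);o,d2=ray(c,x+10*vx,y+10*vy);n=np.cross(d1,d2);return o,n/np.linalg.norm(n)
def cent(g,lo,hi,a,b,horiz,th):
    o=[]
    for k in range(lo,hi+1):
        v=(g[k,a:b+1] if horiz else g[a:b+1,k]).astype(float); w=np.clip(th-v,0,th-40)
        if w.sum()>0: ce=(w*np.arange(a,b+1)).sum()/w.sum(); o.append((ce,k) if horiz else (k,ce))
    return o
def axis(S,ps,T,pt):
    o1,n1=line_cam(S,ps);o2,n2=line_cam(T,pt);d=np.cross(n1,n2);d/=np.linalg.norm(d);d*=np.sign(d[2])
    p=np.linalg.lstsq(np.array([n1,n2,d]),np.array([n1@o1,n2@o2,0]),rcond=None)[0]
    return p,d
E
python3 - <<'E'
from m import *
S=grab('scene');T=grab('top')
g=cv2.cvtColor(T['image'],cv2.COLOR_BGR2GRAY);gs=cv2.cvtColor(S['image'],cv2.COLOR_BGR2GRAY)
ps=cent(gs,250,272,215,247,True,110); pt=cent(g,163,173,226,254,False,65)
print(np.array(ps)[::5],np.array(pt)[::3])
p,d=axis(S,ps,T,pt)
at=lambda z:p+d*(z-p[2])/d[2]
print('dir',d,'tilt',np.arccos(d[2]),'yaw of lean',np.degrees(np.arctan2(d[1],d[0])))
for z in(.0,.07,.12,.144):print(z,at(z),proj(S,at(z)),proj(T,at(z)))
# jig in scene
h=cv2.cvtColor(S['image'],cv2.COLOR_BGR2HSV)
m,ce,s=blob(((h[...,1]<22)&(h[...,2]>120)).astype(np.uint8)*255,245,222,95,50)
ct=max(cv2.findContours(m,0,1)[0],key=cv2.contourArea);print(s,cv2.approxPolyDP(cv2.convexHull(ct),3,True).reshape(-1,2).tolist())
gt=cv2.GaussianBlur(g,(3,3),0);m,ce,s=blob((gt>135).astype(np.uint8)*255,240,185,90,75)
ct=max(cv2.findContours(m,0,1)[0],key=cv2.contourArea);print(cv2.boxPoints(cv2.minAreaRect(ct)))
R=np.array([.5659,-.0289]);u=np.array([np.cos(np.radians(63.92)),np.sin(np.radians(63.92))]);v=np.array([-u[1],u[0]])
for a in(75,-75):
  for b in(44,-44):
    q=np.append(R+(a*u+b*v)/1e3,.014);print(q,'S',proj(S,q),'T',proj(T,q))
rp=np.append(R+.037*u,.014);print('pocket',rp,proj(S,rp),proj(T,rp))
def cr(im,x,y,w,hh):return cv2.resize(im[y:y+hh,x:x+w],(400,300),interpolation=cv2.INTER_CUBIC)
A=S['image'].copy();B=T['image'].copy()
cv2.imwrite('pics/j.png',np.hstack([cr(A,248,222,80,60),cr(B,240,190,88,66)]))
E
```

```text
[[231.4571 250.    ]
 [229.9065 255.    ]
 [228.3846 260.    ]
 [226.8592 265.    ]
 [225.2689 270.    ]] [[163.     243.5385]
 [166.     241.5476]
 [169.     237.7965]
 [172.     234.3159]]
dir [-0.3307 -0.0847  0.9399] tilt 0.34840951939371595 yaw of lean -165.6358517350541
0.0 [0.5603 0.2413 0.    ] [214.7584 302.6428] [177.6504 228.6224]
0.07 [0.5357 0.235  0.07  ] [223.554  275.0909] [172.1314 234.5232]
0.12 [0.5181 0.2305 0.12  ] [230.2474 254.1239] [167.6404 239.3247]
0.144 [0.5097 0.2283 0.144 ] [233.5915 243.6486] [165.2944 241.833 ]
[ 255  230   73   34 1471] [[327, 244], [327, 248], [272, 263], [255, 248], [255, 243], [306, 230]]
[[249.274  226.3972]
 [263.7945 194.452 ]
 [318.4178 219.2808]
 [303.8972 251.226 ]]
[0.5594 0.0578 0.014 ] S [270.5774 259.3792] T [249.0839 226.1505]
[0.6384 0.0191 0.014 ] S [254.3069 243.4303] T [263.9535 195.0164]
[ 0.4934 -0.0769  0.014 ] S [327.4202 243.8423] T [303.7692 251.0033]
[ 0.5724 -0.1156  0.014 ] S [308.8402 229.4549] T [318.0365 219.061 ]
pocket [0.5822 0.0043 0.014 ] [276.8205 247.3087] [270.2058 216.5961]
```

View pics/j.png

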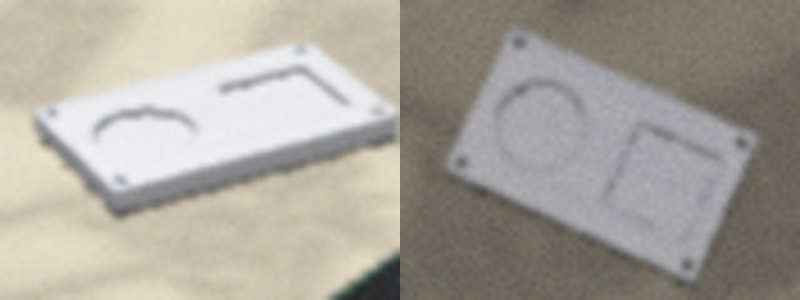

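Seen against the corner predictions, the jig fits in both views to within 1 px. In the crops the round pocket sits at top-view (270.6,216.7), as predicted. The probe tilt (0.35) differs from the stated 0.4, so I'll check it against the base rectangle and the handle end.

```bash
python3 - <<'E'
from m import *
S=grab('scene');T=grab('top')
g=cv2.cvtColor(T['image'],cv2.COLOR_BGR2GRAY).astype(float);gs=cv2.cvtColor(S['image'],cv2.COLOR_BGR2GRAY)
# base rect: bluish pixels
im=T['image'].astype(int);m=((im[...,0]-im[...,2])>4).astype(np.uint8)*255
m=cv2.morphologyEx(m,cv2.MORPH_OPEN,np.ones((2,2)));mm,ce,s=blob(m,155,208,50,60);print(s)
ct=max(cv2.findContours(mm,0,1)[0],key=cv2.contourArea)
q=np.array([onz(T,*p[0],.006)[:2]*1000 for p in cv2.convexHull(ct)],np.float32);print('base',cv2.minAreaRect(q))
# top axis: 45-deg-direction sections, intensity centroid across
ps=cent(gs,250,272,215,247,True,110)
blur=g
pts=[]
for t in np.arange(0,11,1.):
    c0=np.array([165+t*.69,242-t*.73]);n=np.array([.73,.69]);k=np.arange(-9,9.01,.25)
    xy=(c0+n*k[:,None]).astype(np.float32);v=cv2.remap(g.astype(np.float32),xy[:,:1],xy[:,1:],1).ravel()
    w=np.clip(62-v,0,25); 
    # keep central connected run
    i=np.argmin(abs(k));lo=hi=i
    while lo>0 and w[lo-1]>0:lo-=1
    while hi<len(w)-1 and w[hi+1]>0:hi+=1
    kk=(w[lo:hi+1]*k[lo:hi+1]).sum()/w[lo:hi+1].sum();pts.append(c0+n*kk);print(round(t),k[lo],k[hi],kk.round(2))
for sel in(slice(0,8),slice(1,11)):
    p,d=axis(S,ps,T,pts[sel]);print('dir',d,np.arccos(d[2]),np.degrees(np.arctan2(d[1],d[0])),p+d*(.12-p[2])/d[2],p+d*(.07-p[2])/d[2])
o,n=line_cam(S,ps)
for y in range(160,202,3):
    a=np.radians(y);d=np.array([np.sin(.4)*np.cos(a),np.sin(.4)*np.sin(a),np.cos(.4)]);print(y,round(np.degrees(np.arcsin(d@n)),2),end='; ')
E
```

```text
[173 222  22  16 123]
base ((559.6119995117188, 225.7025146484375), (56.741905212402344, 33.64138412475586), 74.38477325439453)
0 -3.5 4.75 0.55
1 -3.75 4.75 0.57
2 -3.75 4.75 0.5
3 -3.5 5.0 0.63
4 -3.25 5.0 0.73
5 -3.0 5.0 0.83
6 -3.0 5.5 1.08
7 -3.25 7.5 1.64
8 -3.5 7.25 1.74
9 -4.25 9.0 2.13
10 -4.75 9.0 1.85
dir [-0.4872  0.2252  0.8438] 0.5665330166099238 155.18790074294876 [0.5287 0.2144 0.12  ] [0.5576 0.2011 0.07  ]
dir [-0.5999  0.5893  0.5412] 0.9989503522657753 135.5134452020267 [0.5423 0.1934 0.12  ] [0.5977 0.139  0.07  ]
160 -4.24; 163 -3.38; 166 -2.55; 169 -1.76; 172 -1.02; 175 -0.31; 178 0.34; 181 0.95; 184 1.51; 187 2.02; 190 2.47; 193 2.88; 196 3.23; 199 3.52;
```

```bash
python3 - <<'E'
from m import *
S=grab('scene');T=grab('top')
gs=cv2.cvtColor(S['image'],cv2.COLOR_BGR2GRAY)
ps=cent(gs,250,272,215,247,True,110);o,n=line_cam(S,ps)
for t,k in((0,.55),(2,.53),(4,.7)):
    px=np.array([165+t*.69,242-t*.73])+np.array([.73,.69])*k
    oo,r=ray(T,*px);P=oo+r*((o-oo)@n)/(r@n)
    for y in(171,175,179):
        a=np.radians(y);d=np.array([np.sin(.4)*np.cos(a),np.sin(.4)*np.sin(a),np.cos(.4)])
        L=lambda z:P+d*(z-P[2])/d[2]
        print(px,P,np.degrees(np.arcsin(r@n)).round(1),y,'rim',L(.07)[:2],'h50',L(.07+.05*np.cos(.4)), 'end',L(.07+.08*np.cos(.4)),proj(S,L(.1437)),proj(T,L(.1437)))
# tube/collar: widths; collar centre in scene
print(np.array([(k,*[ (np.where(gs[k,205:250]<70)[0]+205)[[0,-1]]][0]) for k in range(240,290,3) if (gs[k,205:250]<70).any()]).tolist())
E
```

```text
[165.4015 242.3795] [0.5069 0.2242 0.1568] 4.2 171 rim [0.5431 0.2185] h50 [0.5239 0.2215 0.1161] end [0.5124 0.2233 0.1437] [234.2779 242.3714] [167.6652 240.5439]
[165.4015 242.3795] [0.5069 0.2242 0.1568] 4.2 175 rim [0.5435 0.221 ] h50 [0.5241 0.2227 0.1161] end [0.5124 0.2237 0.1437] [234.124  242.4439] [167.4901 240.5272]
[165.4015 242.3795] [0.5069 0.2242 0.1568] 4.2 179 rim [0.5436 0.2236] h50 [0.5241 0.2239 0.1161] end [0.5124 0.2241 0.1437] [233.9799 242.5208] [167.3135 240.5228]
[166.7669 240.9057] [0.5117 0.2253 0.1435] 4.2 171 rim [0.5424 0.2205] h50 [0.5231 0.2235 0.1161] end [0.5116 0.2253 0.1437] [233.8884 242.8954] [166.7376 240.9293]
[166.7669 240.9057] [0.5117 0.2253 0.1435] 4.2 175 rim [0.5426 0.2226] h50 [0.5232 0.2243 0.1161] end [0.5116 0.2253 0.1437] [233.8905 242.8945] [166.7399 240.9296]
[166.7669 240.9057] [0.5117 0.2253 0.1435] 4.2 179 rim [0.5427 0.2248] h50 [0.5233 0.2251 0.1161] end [0.5116 0.2253 0.1437] [233.8923 242.8935] [166.7422 240.9296]
[168.271 239.563] [0.5156 0.2246 0.1351] 4.1 171 rim [0.5428 0.2203] h50 [0.5235 0.2233 0.1161] end [0.512  0.2252 0.1437] [233.7783 242.8029] [166.8181 240.7361]
[168.271 239.563] [0.5156 0.2246 0.1351] 4.1 175 rim [0.543  0.2222] h50 [0.5236 0.2239 0.1161] end [0.512  0.2249 0.1437] [233.8793 242.7553] [166.9328 240.747 ]
[168.271 239.563] [0.5156 0.2246 0.1351] 4.1 179 rim [0.5431 0.2241] h50 [0.5236 0.2245 0.1161] end [0.512  0.2247 0.1437] [233.9738 242.7049] [167.0484 240.7499]
[[246, 229, 235], [249, 228, 236], [252, 227, 235], [255, 226, 234], [258, 225, 233], [261, 224, 232], [264, 223, 231], [267, 222, 230], [270, 221, 229], [273, 219, 229], [276, 213, 229], [279, 221, 229], [282, 224, 228], [285, 226, 239], [288, 225, 244]]
```

>>> send_rows([
  {"dx": 2.5, "dy": 1.6, "dz": -1, "claw": 0.4},
  {"dx": 5, "dy": 3.2, "dz": -2, "claw": 0.4},
  {"dx": 7.5, "dy": 4.8, "dz": -2, "claw": 0.4},
  {"dx": 10, "dy": 6.4, "dz": -2.5, "claw": 0.4},
  {"dx": 12.5, "dy": 8.4, "dz": -3, "claw": 0.4},
])

```text
schema error: expected keys dx, dy, dz, roll, claw
```

```bash
python3 - <<'E'
from m import *
S=grab('scene');T=grab('top')
g=cv2.cvtColor(T['image'],cv2.COLOR_BGR2GRAY);gs=cv2.cvtColor(S['image'],cv2.COLOR_BGR2GRAY)
def prof(gg,p,v,n):
    v=np.array(v)/np.linalg.norm(v);k=np.arange(-4,n,.5);xy=(np.array(p)+v*k[:,None]).astype(np.float32)
    return k,cv2.remap(gg.astype(np.float32),xy[:,:1],xy[:,1:],1).ravel()
k,v=prof(gs,(232.1,248),(.31,-1),8);print(np.c_[k,v].round(0).tolist())
k,v=prof(g,(163.5,244),(-.69,.73),8);print(np.c_[k,v].round(0).tolist())
for a in((232.1,248),(232.4,247)):
  for b in((163.2,244.),(163.2,243.),(164,244)):
    print(a,b,tri(S,a,T,b))
# predict silhouettes for hypothesised probe: end centre E, dir d
def sil(E,yaw):
    a=np.radians(yaw);d=np.array([np.sin(.4)*np.cos(a),np.sin(.4)*np.sin(a),np.cos(.4)])
    u=np.cross(d,[0,0,1]);u/=np.linalg.norm(u);w=np.cross(d,u)
    th=np.linspace(0,6.28,60);C=np.array([E+.01*(np.cos(t)*u+np.sin(t)*w) for t in th])
    return [np.array([proj(c,q) for q in C]) for c in(S,T)]
for E in((.512,.225,.1437),(.515,.2285,.137)):
    s,t=sil(np.array(E),175);print(E,'scene rows',s[:,1].min(),s[:,1].max(),'top minx',t[:,0].min(),'maxy',t[:,1].max())
E
```

```text
[[-4.0, 18.0], [-4.0, 20.0], [-3.0, 23.0], [-2.0, 27.0], [-2.0, 30.0], [-2.0, 33.0], [-1.0, 36.0], [-0.0, 37.0], [0.0, 39.0], [0.0, 36.0], [1.0, 33.0], [2.0, 32.0], [2.0, 33.0], [2.0, 36.0], [3.0, 37.0], [4.0, 57.0], [4.0, 86.0], [4.0, 125.0], [5.0, 164.0], [6.0, 189.0], [6.0, 202.0], [6.0, 209.0], [7.0, 210.0], [8.0, 209.0]]
[[-4.0, 25.0], [-4.0, 24.0], [-3.0, 25.0], [-2.0, 27.0], [-2.0, 30.0], [-2.0, 31.0], [-1.0, 29.0], [-0.0, 26.0], [0.0, 26.0], [0.0, 28.0], [1.0, 27.0], [2.0, 27.0], [2.0, 28.0], [2.0, 27.0], [3.0, 29.0], [4.0, 33.0], [4.0, 43.0], [4.0, 59.0], [5.0, 77.0], [6.0, 95.0], [6.0, 107.0], [6.0, 116.0], [7.0, 119.0], [8.0, 119.0]]
(232.1, 248) (163.2, 244.0) (array([0.5065, 0.2351, 0.1385]), np.float64(0.0020193860847422186))
(232.1, 248) (163.2, 243.0) (array([0.508 , 0.2347, 0.1381]), np.float64(0.0002458055311119906))
(232.1, 248) (164, 244) (array([0.507 , 0.2339, 0.1377]), np.float64(0.0030295722579459228))
(232.4, 247) (163.2, 244.0) (array([0.5063, 0.2345, 0.1404]), np.float64(0.001907318969540567))
(232.4, 247) (163.2, 243.0) (array([0.5078, 0.2341, 0.14  ]), np.float64(0.00013750975523922008))
(232.4, 247) (164, 244) (array([0.5067, 0.2333, 0.1396]), np.float64(0.002915111751173822))
(0.512, 0.225, 0.1437) scene rows 238.97462804983627 246.6144237583993 top minx 162.34395261699228 maxy 245.14906649399566
(0.515, 0.2285, 0.137) scene rows 242.41521546079568 250.0875212235282 top minx 161.72862475189635 maxy 244.1550447190958
```

>>> send_rows([
  {"dx": 2.5, "dy": 1.6, "dz": -1, "roll": 0, "claw": 0.4},
  {"dx": 5, "dy": 3.2, "dz": -2, "roll": 0, "claw": 0.4},
  {"dx": 7.5, "dy": 4.8, "dz": -2, "roll": 0, "claw": 0.4},
  {"dx": 10, "dy": 6.4, "dz": -2.5, "roll": 0, "claw": 0.4},
  {"dx": 12.5, "dy": 8.4, "dz": -3, "roll": 0, "claw": 0.4},
])

```text
clock: 1.23
tcp_pos: [0.4317, -0.3793, 0.1672]
orientation: [0.001, 0.988, 0.155, 0.0]
wrist_force: [0.3, -0.5, 1.1]
finger_gap: 0.0598
grip_force: 0.0
```

>>> send_rows([
  {"dx": 1.5, "dy": 1.1, "dz": -0.5, "roll": -0.6, "claw": 0.4},
  {"dx": 3, "dy": 2.2, "dz": -1, "roll": -1.2, "claw": 0.4},
  {"dx": 4.5, "dy": 3.3, "dz": -2, "roll": -1.8, "claw": 0.4},
  {"dx": 6, "dy": 4.4, "dz": -3, "roll": -2.2, "claw": 0.4},
  {"dx": 6, "dy": 4.4, "dz": -3, "roll": -2.2, "claw": 0.4},
])

```text
clock: 1.85
tcp_pos: [0.5807, -0.267, 0.0895]
orientation: [-0.001, 1.0, 0.004, -0.002]
wrist_force: [-0.6, 0.1, -0.1]
finger_gap: 0.06
grip_force: 0.0
```

```bash
python3 -c "
from h import *
s=get_state();p=s['tcp_pos'];print(p,s['orientation'],s['joint_pos'],s['finger_gap'],'d units',(np.array([.5845,-.2665,.007])-p)/.025)"
```

```text
[ 0.58073315 -0.2670417   0.08946062] [-0.00122156  0.99998986  0.00403297 -0.00158964] [-5.56669783e-01  5.09867339e-01 -1.11063333e-02  1.05381434e+00
  3.78357644e-04  2.57685613e+00] 0.059951825413768034 d units [ 0.15067394  0.02166816 -3.29842489]
```

>>> send_rows([
  {"dx": 0.1, "dy": 0, "dz": -0.8, "roll": 0, "claw": 0.4},
  {"dx": 0.15, "dy": 0, "dz": -1.6, "roll": 0, "claw": 0.4},
  {"dx": 0.15, "dy": 0, "dz": -2.2, "roll": 0, "claw": 0.4},
  {"dx": 0.15, "dy": 0, "dz": -2.2, "roll": 0, "claw": 0.4},
  {"dx": 0.15, "dy": 0, "dz": -2.2, "roll": 0, "claw": 0.4},
])

```text
clock: 2.48
tcp_pos: [0.5839, -0.2708, 0.0381]
orientation: [0.0, 1.0, 0.002, 0.0]
wrist_force: [0.0, -0.4, 0.5]
finger_gap: 0.0597
grip_force: 0.0
```

```bash
python3 - <<'E'
from m import *
s=get_state();p=s['tcp_pos'];print(p,'d units',(np.array([.5845,-.2665,.007])-p)/.025)
S=grab('scene');T=grab('top')
def cr(im,x,y,w,h):return cv2.resize(im[y:y+h,x:x+w],(400,300),interpolation=cv2.INTER_CUBIC)
cv2.imwrite('pics/g1.png',np.hstack([cr(S['image'],300,160,80,60),cr(T['image'],345,180,80,60)]))
print(proj(S,[.5845,-.2665,.018]),proj(T,[.5845,-.2665,.018]),proj(S,p),proj(T,p))
E
```

```text
[ 0.5839 -0.2708  0.0381] d units [ 0.0237  0.1738 -1.2443]
[336.2655 206.4682] [378.2794 212.3479] [337.4444 199.1817] [381.8586 211.0113]
```

View pics/g1.png

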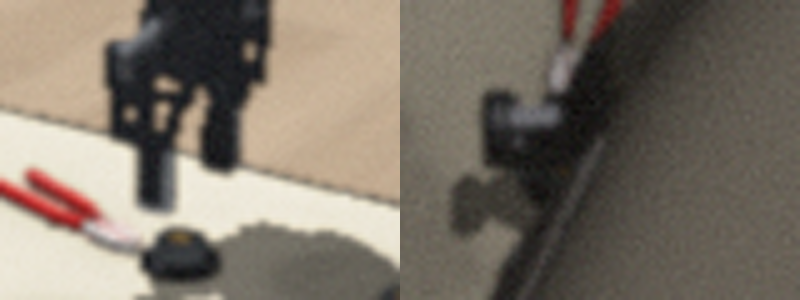

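The gripper stands straight over the capsule. In the scene view its fingers are at (331,201) and (344,193), and the capsule between them is at (336,210). Descending and gripping.

>>> send_rows([
  {"dx": 0.02, "dy": 0.17, "dz": -0.6, "roll": 0, "claw": 0.4},
  {"dx": 0.02, "dy": 0.17, "dz": -1.1, "roll": 0, "claw": 0.4},
  {"dx": 0.02, "dy": 0.17, "dz": -1.24, "roll": 0, "claw": 0.4},
  {"dx": 0.02, "dy": 0.17, "dz": -1.24, "roll": 0, "claw": 0.4},
  {"dx": 0.02, "dy": 0.17, "dz": -1.24, "roll": 0, "claw": 0.2},
], grip_force=30)

```text
clock: 3.2
tcp_pos: [0.5845, -0.2661, 0.0065]
orientation: [0.0, 1.0, 0.002, 0.0]
wrist_force: [0.4, -0.3, 0.4]
finger_gap: 0.0513
grip_force: 0.0
```

>>> send_rows([
  {"dx": 0, "dy": 0, "dz": 0, "roll": 0, "claw": -0.1},
  {"dx": 0, "dy": 0, "dz": 0, "roll": 0, "claw": -0.3},
  {"dx": 0, "dy": 0, "dz": 0, "roll": 0, "claw": -0.5},
  {"dx": 0, "dy": 0, "dz": 0, "roll": 0, "claw": -0.5},
  {"dx": 0, "dy": 0, "dz": 0, "roll": 0, "claw": -0.5},
])

```text
clock: 3.82
tcp_pos: [0.5846, -0.2662, 0.0068]
orientation: [0.0, 1.0, 0.002, 0.0]
wrist_force: [0.2, 0.4, 5.5]
finger_gap: 0.0287
grip_force: 29.8
```

>>> send_rows([
  {"dx": 0, "dy": 0, "dz": 0.4, "roll": 0, "claw": -0.5},
  {"dx": 0, "dy": 0, "dz": 1, "roll": 0, "claw": -0.5},
  {"dx": 0, "dy": 0, "dz": 2, "roll": 0, "claw": -0.5},
  {"dx": 0, "dy": 0, "dz": 3, "roll": 0, "claw": -0.5},
  {"dx": 0, "dy": 0, "dz": 3, "roll": 0, "claw": -0.5},
], grip_force=40)

```text
clock: 4.45
tcp_pos: [0.586, -0.2671, 0.0842]
orientation: [0.001, 1.0, 0.002, 0.002]
wrist_force: [-0.1, -0.5, -0.6]
finger_gap: 0.028
grip_force: 39.5
```

>>> send_rows([
  {"dx": 0, "dy": 2, "dz": 0, "roll": 1.3, "claw": -0.5},
  {"dx": 0, "dy": 4, "dz": 0, "roll": 2.6, "claw": -0.5},
  {"dx": 0, "dy": 6, "dz": 0, "roll": 3.9, "claw": -0.5},
  {"dx": 0, "dy": 8, "dz": 0, "roll": 5.2, "claw": -0.5},
  {"dx": 0, "dy": 10, "dz": 0, "roll": 6.5, "claw": -0.5},
])

```text
clock: 5.08
tcp_pos: [0.5834, -0.0144, 0.0802]
orientation: [-0.0, 0.897, 0.443, -0.001]
wrist_force: [0.6, 0.1, -0.9]
finger_gap: 0.0282
grip_force: 39.6
```

```bash
python3 - <<'E'
from m import *
s=get_state();p=s['tcp_pos'];print(p,s['orientation'],s['joint_pos'],s['wrist_force'],s['finger_gap'],'d units',(np.array([.5822,.0043,.03])-p)/.025)
E
```

```text
[ 0.5834 -0.0144  0.0802] [-0.0004  0.8967  0.4426 -0.0005] [-0.1621  0.4166 -0.1863  0.9691 -0.      2.0626] [ 0.5825  0.0981 -0.9001] 0.02823594158045147 d units [-0.0488  0.7463 -2.0094]
```

>>> send_rows([
  {"dx": -0.03, "dy": 0.4, "dz": -0.5, "roll": 0, "claw": -0.5},
  {"dx": -0.05, "dy": 0.75, "dz": -1.2, "roll": 0, "claw": -0.5},
  {"dx": -0.05, "dy": 0.75, "dz": -1.6, "roll": 0, "claw": -0.5},
  {"dx": -0.05, "dy": 0.75, "dz": -1.6, "roll": 0, "claw": -0.5},
  {"dx": -0.05, "dy": 0.75, "dz": -1.6, "roll": 0, "claw": -0.5},
])

```text
clock: 5.7
tcp_pos: [0.5833, 0.0019, 0.0414]
orientation: [0.0, 0.898, 0.439, 0.0]
wrist_force: [-0.2, 0.4, 0.3]
finger_gap: 0.0279
grip_force: 39.6
```

```bash
python3 - <<'E'
from m import *
s=get_state();p=s['tcp_pos'];print(p,s['orientation'],'d units',(np.array([.5822,.0043,.016])-p)/.025)
S=grab('scene');T=grab('top')
def cr(im,x,y,w,h):return cv2.resize(im[y:y+h,x:x+w],(400,300),interpolation=cv2.INTER_CUBIC)
cv2.imwrite('pics/g2.png',np.hstack([cr(S['image'],240,205,80,60),cr(T['image'],230,180,80,60)]))
z=p[2]-.007; print(proj(S,[p[0],p[1],z]),proj(T,[p[0],p[1],z+.006]))
E
```

```text
[0.5833 0.0019 0.0414] [0.0002 0.8983 0.4394 0.0001] d units [-0.046   0.0967 -1.0165]
[276.8174 239.0641] [270.7244 214.2039]
```

View pics/g2.png

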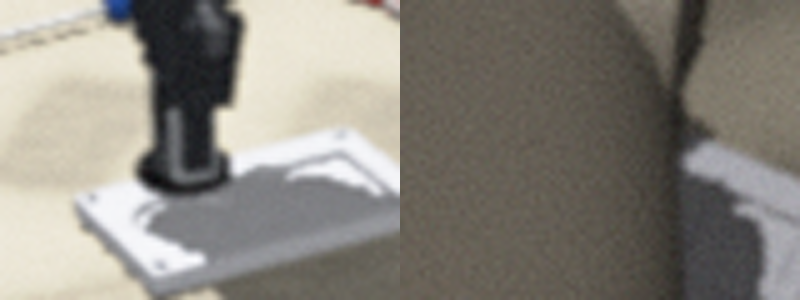

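In the scene view the held capsule's frame is centred at about (276.8,239.5), just as predicted for the TCP pose. Descending slowly into the pocket.

>>> send_rows([
  {"dx": -0.04, "dy": 0.1, "dz": -0.3, "roll": 0, "claw": -0.5},
  {"dx": -0.04, "dy": 0.1, "dz": -0.6, "roll": 0, "claw": -0.5},
  {"dx": -0.04, "dy": 0.1, "dz": -0.75, "roll": 0, "claw": -0.5},
  {"dx": -0.04, "dy": 0.1, "dz": -0.75, "roll": 0, "claw": -0.5},
  {"dx": -0.04, "dy": 0.1, "dz": -0.75, "roll": 0, "claw": -0.5},
])

```text
clock: 6.42
tcp_pos: [0.5821, 0.0053, 0.0225]
orientation: [0.0, 0.898, 0.44, 0.0]
wrist_force: [-0.4, 0.1, -0.4]
finger_gap: 0.0281
grip_force: 39.6
```

>>> send_rows([
  {"dx": 0, "dy": 0, "dz": -0.08, "roll": 0, "claw": -0.5},
  {"dx": 0, "dy": 0, "dz": -0.14, "roll": 0, "claw": -0.5},
  {"dx": 0, "dy": 0, "dz": -0.2, "roll": 0, "claw": -0.5},
  {"dx": 0, "dy": 0, "dz": -0.2, "roll": 0, "claw": -0.5},
  {"dx": 0, "dy": 0, "dz": -0.2, "roll": 0, "claw": -0.5},
])

```text
clock: 7.05
tcp_pos: [0.582, 0.005, 0.0174]
orientation: [0.0, 0.898, 0.44, -0.0]
wrist_force: [0.7, -2.5, -0.9]
finger_gap: 0.0278
grip_force: 39.6
```

>>> send_rows([
  {"dx": 0, "dy": -0.02, "dz": -0.04, "roll": 0, "claw": -0.5},
  {"dx": 0, "dy": -0.03, "dz": -0.07, "roll": 0, "claw": -0.5},
  {"dx": 0, "dy": -0.03, "dz": -0.07, "roll": 0, "claw": -0.5},
  {"dx": 0, "dy": -0.03, "dz": -0.07, "roll": 0, "claw": -0.5},
  {"dx": 0, "dy": -0.03, "dz": -0.07, "roll": 0, "claw": -0.5},
])

```text
clock: 7.68
tcp_pos: [0.5819, 0.0048, 0.0159]
orientation: [-0.0, 0.898, 0.44, 0.0]
wrist_force: [-1.2, 0.5, 2.8]
finger_gap: 0.0279
grip_force: 40.0
```

>>> send_rows([
  {"dx": 0, "dy": 0, "dz": 0, "roll": 0, "claw": -0.2},
  {"dx": 0, "dy": 0, "dz": 0, "roll": 0, "claw": 0},
  {"dx": 0, "dy": 0, "dz": 0, "roll": 0, "claw": 0.2},
  {"dx": 0, "dy": 0, "dz": 0, "roll": 0, "claw": 0.2},
  {"dx": 0, "dy": 0, "dz": 0.2, "roll": 0, "claw": 0.2},
])

```text
clock: 8.3
tcp_pos: [0.5816, 0.0046, 0.0205]
orientation: [-0.0, 0.898, 0.44, -0.0]
wrist_force: [-0.4, 0.5, 0.4]
finger_gap: 0.0509
grip_force: 0.0
```

>>> send_rows([
  {"dx": 0, "dy": 0, "dz": 1.5, "roll": 0, "claw": 0.2},
  {"dx": 0, "dy": 0.2, "dz": 3.5, "roll": 1, "claw": 0.2},
  {"dx": 0, "dy": 1, "dz": 5.5, "roll": 2.3, "claw": 0.2},
  {"dx": 0, "dy": 2.5, "dz": 7.5, "roll": 3.6, "claw": 0.2},
  {"dx": 0, "dy": 4, "dz": 8, "roll": 4.9, "claw": 0.2},
])

```text
clock: 8.93
tcp_pos: [0.5839, 0.1053, 0.2256]
orientation: [0.003, 0.697, 0.717, 0.003]
wrist_force: [1.1, 0.2, -1.6]
finger_gap: 0.0511
grip_force: 0.0
```

```bash
python3 - <<'E'
from m import *
s=get_state();p=s['tcp_pos'];print(p,s['orientation'],s['joint_pos'],s['finger_gap'])
S=grab('scene','s2.png');T=grab('top','t2.png')
def cr(im,x,y,w,h):return cv2.resize(im[y:y+h,x:x+w],(400,300),interpolation=cv2.INTER_CUBIC)
cv2.imwrite('pics/g3.png',np.hstack([cr(S['image'],240,205,80,60),cr(T['image'],230,180,80,60)]))
h=cv2.inRange(cv2.cvtColor(S['image'],cv2.COLOR_BGR2HSV),(10,90,60),(35,255,255))
m,ce,st=blob(yellow(S['image']),262,230,30,22);print('S',ce,st[4],onz(S,*ce,.027))
try:
    m,c2,st=blob(yellow(T['image']),258,202,28,26);print('T',c2,st[4],onz(T,*c2,.027),tri(S,ce,T,c2))
except Exception as e:print(e)
E
```

```text
[0.5839 0.1053 0.2256] [0.0026 0.6966 0.7175 0.0028] [ 0.0432  0.3443  0.0759  1.2949 -0.      1.5844] 0.05111545768106586
S [276. 243.] 11 [0.5817 0.0076 0.027 ]
T [269.8095 216.1429] 21 [0.581  0.0048 0.027 ] (array([0.5821, 0.0054, 0.0257]), np.float64(0.0020542199446167736))
```

View pics/g3.png

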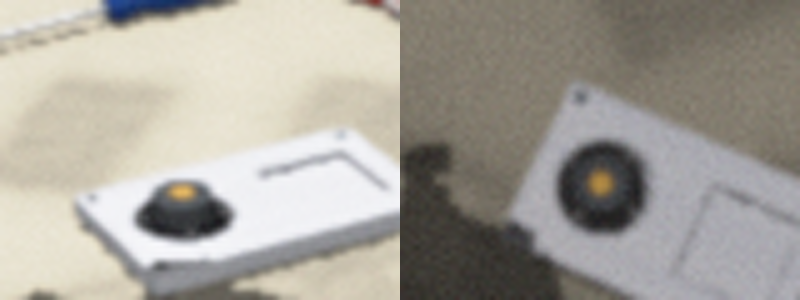

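The capsule is seated level in the round pocket: brass terminal at scene (276,243) and top (269.8,216.1), i.e. about (0.582, 0.005, 0.026). Next I turn the tool and move towards the probe.

>>> send_rows([
  {"dx": -0.3, "dy": 0.6, "dz": 0, "roll": 1.3, "claw": 0.5},
  {"dx": -0.6, "dy": 1.2, "dz": 0, "roll": 2.6, "claw": 0.5},
  {"dx": -0.9, "dy": 1.8, "dz": 0, "roll": 3.9, "claw": 0.5},
  {"dx": -1.2, "dy": 2.4, "dz": 0, "roll": 5.2, "claw": 0.5},
  {"dx": -1.5, "dy": 3, "dz": 0, "roll": 6.5, "claw": 0.5},
])

```text
clock: 9.65
tcp_pos: [0.5439, 0.1791, 0.2201]
orientation: [-0.0, 0.312, 0.95, -0.0]
wrist_force: [-0.3, 0.2, 0.1]
finger_gap: 0.0639
grip_force: 0.0
```

```bash
python3 - <<'E'
from m import *
s=get_state();p=s['tcp_pos'];print(p,s['orientation'],s['joint_pos'])
S=grab('scene')
t=np.array([.582,.0047,.027]);print('scene offset',np.array([276.,243])-proj(S,t))
T=grab('top')
for a in((232.4,247.3),(233.1,247)):
  for b in((163.3,244.2),(163.6,243.6)):
    E,e=tri(S,a,T,b);d=np.array([-.388,.034,.921]);print(E,e,'rim',E-.08*d,'h55',E-.025*d)
E
```

```text
[0.5439 0.1791 0.2201] [-0.0004  0.3122  0.95   -0.0004] [ 0.1782  0.3128  0.0182  1.2773 -0.0003  0.8132]
scene offset [-0.6347  0.5103]
[0.506  0.2345 0.1398] 0.002258455879810797 rim [0.5371 0.2318 0.0662] h55 [0.5157 0.2337 0.1168]
[0.5071 0.2338 0.1393] 0.0015740641729704136 rim [0.5381 0.2311 0.0656] h55 [0.5168 0.233  0.1163]
[0.5055 0.2339 0.1405] 0.0011243255683363947 rim [0.5365 0.2312 0.0668] h55 [0.5152 0.2331 0.1175]
[0.5066 0.2333 0.14  ] 0.0004390688262356737 rim [0.5376 0.2306 0.0663] h55 [0.5163 0.2324 0.117 ]
```

>>> send_rows([
  {"dx": -0.3, "dy": 0.6, "dz": 0, "roll": 1.3, "claw": 0.5},
  {"dx": -0.6, "dy": 1.2, "dz": 0, "roll": 2.6, "claw": 0.5},
  {"dx": -1.1, "dy": 2.1, "dz": -0.6, "roll": 3.9, "claw": 0.5},
  {"dx": -1.1, "dy": 2.14, "dz": -1.6, "roll": 3.9, "claw": 0.5},
  {"dx": -1.1, "dy": 2.14, "dz": -1.9, "roll": 3.9, "claw": 0.5},
])

```text
clock: 10.38
tcp_pos: [0.5162, 0.2321, 0.1715]
orientation: [-0.001, 0.049, 0.999, -0.001]
wrist_force: [0.9, 0.3, 0.3]
finger_gap: 0.0639
grip_force: 0.0
```

```bash
python3 - <<'E'
from m import *
s=get_state();p=s['tcp_pos'];print(p,s['orientation'],s['finger_gap'],(np.array([.5165,.2325,.100])-p)/.025)
S=grab('scene');T=grab('top')
print(proj(S,p),proj(T,p))
def cr(im,x,y,w,h):return cv2.resize(im[y:y+h,x:x+w],(400,300),interpolation=cv2.INTER_CUBIC)
cv2.imwrite('pics/g4.png',np.hstack([cr(S['image'],180,200,120,90),cr(T['image'],140,195,80,60)]))
E
```

```text
[0.5162 0.2321 0.1715] [-0.0014  0.049   0.9988 -0.0007] 0.06385207228756097 [ 0.0138  0.0174 -2.8594]
[228.7064 230.3545] [159.7494 237.3217]
```

View pics/g4.png

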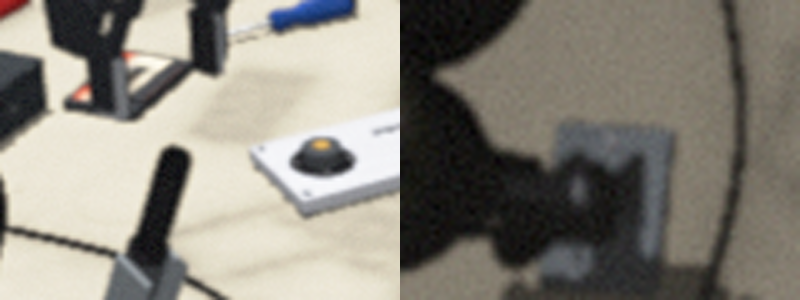

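The scene crop shows the fingertips at scene (216,233) and (244,221), on either side of the handle end at (232.5,245). Descending and closing.

>>> send_rows([
  {"dx": 0, "dy": 0.02, "dz": -0.7, "roll": 0, "claw": 0.5},
  {"dx": 0, "dy": 0.02, "dz": -1.4, "roll": 0, "claw": 0.5},
  {"dx": 0, "dy": 0.02, "dz": -2.1, "roll": 0, "claw": 0.5},
  {"dx": 0, "dy": 0.02, "dz": -2.8, "roll": 0, "claw": 0.5},
  {"dx": 0, "dy": 0.02, "dz": -2.8, "roll": 0, "claw": 0.2},
], grip_force=25)

```text
clock: 11.1
tcp_pos: [0.5168, 0.2328, 0.1028]
orientation: [-0.001, 0.048, 0.999, -0.0]
wrist_force: [-0.6, -0.5, 0.5]
finger_gap: 0.0515
grip_force: 0.0
```

>>> send_rows([
  {"dx": 0, "dy": 0, "dz": 0, "roll": 0, "claw": -0.1},
  {"dx": 0, "dy": 0, "dz": 0, "roll": 0, "claw": -0.4},
  {"dx": 0, "dy": 0, "dz": 0, "roll": 0, "claw": -0.65},
  {"dx": 0, "dy": 0, "dz": 0, "roll": 0, "claw": -0.75},
  {"dx": 0, "dy": 0, "dz": 0, "roll": 0, "claw": -0.75},
])

```text
clock: 11.72
tcp_pos: [0.5176, 0.2337, 0.1042]
orientation: [0.001, 0.047, 0.999, 0.0]
wrist_force: [-0.6, -0.6, 5.7]
finger_gap: 0.0193
grip_force: 26.6
```

>>> send_rows([
  {"dx": -0.06, "dy": 0, "dz": 0.15, "roll": 0, "claw": -0.8},
  {"dx": -0.19, "dy": 0.02, "dz": 0.45, "roll": 0, "claw": -0.8},
  {"dx": -0.38, "dy": 0.03, "dz": 0.9, "roll": 0, "claw": -0.8},
  {"dx": -0.57, "dy": 0.05, "dz": 1.35, "roll": 0, "claw": -0.8},
  {"dx": -0.64, "dy": 0.05, "dz": 1.5, "roll": 0, "claw": -0.8},
])

```text
clock: 12.35
tcp_pos: [0.5011, 0.2351, 0.1421]
orientation: [0.001, 0.047, 0.999, 0.0]
wrist_force: [0.2, 0.4, -1.1]
finger_gap: 0.0191
grip_force: 26.2
```

```bash
python3 - <<'E'
from m import *
s=get_state();p=s['tcp_pos'];print(p,s['wrist_force'],s['finger_gap'])
S=grab('scene');T=grab('top')
def cr(im,x,y,w,h):return cv2.resize(im[y:y+h,x:x+w],(400,300),interpolation=cv2.INTER_CUBIC)
cv2.imwrite('pics/g5.png',np.hstack([cr(S['image'],190,220,80,60+0),cr(T['image'],140,195,80,60)]))
E
```

```text
[0.5011 0.2351 0.1421] [ 0.2321  0.4292 -1.1456] 0.019087213901021045
```

View pics/g5.png

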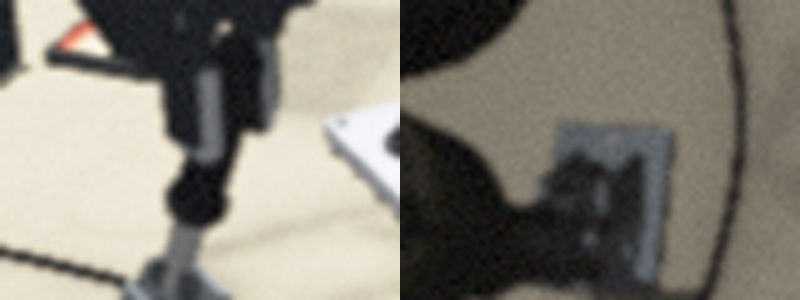

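The scene crop shows the probe drawn out at its slant, with the collar near scene (229,260) and the thin end still in the tube. The tool cannot tilt, so I pivot the probe upright in the grip, with its tip bearing on the fixed tube.

>>> send_rows([
  {"dx": 0.13, "dy": -0.01, "dz": 0, "roll": 0, "claw": -0.8},
  {"dx": 0.28, "dy": -0.02, "dz": 0.02, "roll": 0, "claw": -0.8},
  {"dx": 0.5, "dy": -0.04, "dz": 0.1, "roll": 0, "claw": -0.8},
  {"dx": 0.7, "dy": -0.06, "dz": 0.16, "roll": 0, "claw": -0.8},
  {"dx": 0.9, "dy": -0.08, "dz": 0.2, "roll": 0, "claw": -0.8},
])

```text
clock: 13.08
tcp_pos: [0.5232, 0.2327, 0.1455]
orientation: [-0.001, 0.047, 0.999, -0.0]
wrist_force: [-2.9, -0.1, -0.3]
finger_gap: 0.0193
grip_force: 26.7
```

```bash
cat >> m.py <<'E'
def look(z0):
    # collar/handle/barrel rows in scene near the probe: print dark spans & axis pts
    s=get_state();p=s['tcp_pos'];S=grab('scene');g=cv2.cvtColor(S['image'],cv2.COLOR_BGR2GRAY)
    print(p,s['wrist_force'],s['finger_gap'],s['clock'])
    a=proj(S,p);print('tcp px',a)
    for r in range(int(a[1])-14,int(a[1])+36,2):
        x0=int(a[0])-17;print(r,x0,' '.join('%3d'%v for v in g[r,x0:x0+34]))
E
python3 -c "
from m import *
look(0)"
```

```text
[0.5232 0.2327 0.1455] [-2.9454 -0.0738 -0.3268] 0.01934867855397042 13.075
tcp px [226.5475 241.9439]
227 209 140  95  55  35  35  33  34  36  33  37  27  35  41  28  44  35  31  20  28  22  12  19  19  24  49  82  90 102 169 223 228 226 225 221
229 209 247 238 214 169 129  64  30  26  34  31  20  44  65  85  95  88  60  33  19  24  23  21  17  16  47  82  94 100 170 221 227 222 220 218
231 209 128 146 157 163 139  74  34  31  31  28  33  46  87 114 117  95  69  33  20  25  22  24  28  24  45  84  99  98 139 201 220 217 214 213
233 209  56  60  52  54  43  34  32  34  31  30  30  44  81 112 116 100  77  41  23  27  25  26  17  18  43  85 107 104 134 195 218 214 209 201
235 209 199 186 166 151 126  81  40  28  36  29  34  43  76 103 116 109  84  41  26  15  22  22  19  19  41  79 103 111 148 198 210 210 206 204
237 209 232 232 234 229 207 139  60  31  30  30  31  38  57  98 117 115  88  52  26  24  24  19  24  20  38  71 105 138 178 202 202 198 199 201
239 209 231 231 232 229 215 157  75  28  35  33  32  35  59  93 114 113  95  49  23  25  26  22  21  19  33  69 110 155 190 201 199 1
[... 1902 characters left out ...]
 224 225 226 227 225 225 222 188 132 110 111 112 108 120 171 218 224 222 221 220 218 217 213 214 214 210 207 208 208 205 203
269 209 229 229 229 228 228 230 229 229 227 222 181 130 108 113 109 107 124 170 208 213 211 208 201 199 198 196 198 201 199 205 207 210 215 216
271 209 226 224 224 225 225 227 228 227 228 225 183 130 107 108 104  93 107 142 171 185 193 198 199 203 206 206 211 216 218 219 221 223 225 224
273 209 189 196 196 210 221 223 225 224 213 169 114  83  99 104  89  59  60  63  76  99 129 161 193 209 215 214 217 220 221 222 223 225 225 224
275 209  67  57  59  79  96 119 167 193 164 110  90  95 107 102  75  59  54  60  52  53  66  86 122 161 193 208 213 214 215 221 220 222 224 225
```

```bash
cat >> m.py <<'E'
from scipy.optimize import brentq
def tilt(r0,r1,th=165,yaw=np.radians(175),pr=True):
    """lean in the plane of the pads from the barrel's edges in the scene view, rows r0..r1"""
    s=get_state();p=s['tcp_pos'];S=grab('scene');g=cv2.cvtColor(S['image'],cv2.COLOR_BGR2GRAY).astype(float)
    xc=proj(S,p)[0]-3; L=[];R=[]
    for r in range(r0,r1+1):
        k=int(np.argmin(g[r,int(xc)-8:int(xc)+9]))+int(xc)-8
        a=k
        while g[r,a-1]<th: a-=1
        b=k
        while g[r,b+1]<th: b+=1
        L.append((a-(th-g[r,a])/(g[r,a-1]-g[r,a]),r));R.append((b+(th-g[r,b])/(g[r,b+1]-g[r,b]),r))
    C=(np.array(L)+np.array(R))/2;sl,ic=np.polyfit(C[:,1],C[:,0],1)
    w=np.array(R)[:,0]-np.array(L)[:,0]
    rm=(r0+r1)/2;xm=sl*rm+ic
    # point on axis at known y ~ tcp plane through tcp with closing-direction normal
    n=np.array([-np.sin(yaw),np.cos(yaw),0]);P=[]
    for r in(r0,r1):
        o,d=ray(S,sl*r+ic+.6,r-.5);P.append(o+d*((p-o)@n)/(d@n))
    v=P[0]-P[1];lean=np.arctan2(v@[np.cos(yaw),np.sin(yaw),0],v[2])
    if pr: print('tcp',p,'F',s['wrist_force'],'slope',sl,'w',w.min().round(1),w.max().round(1),'axis pts',P[0],P[1],'lean deg',np.degrees(lean))
    return lean,S
E
python3 -c "
from m import *
tilt(263,270);tilt(247,253,130)"
```

```text
tcp [0.5241 0.2327 0.1457] F [-2.814   0.7318 -0.6098] slope -0.06741275560610643 w 6.3 6.6 axis pts [0.5363 0.2316 0.0964] [0.5393 0.2313 0.0796] lean deg 10.26825765175796
tcp [0.5238 0.2327 0.1456] F [-2.4121  1.1077 -1.406 ] slope -0.1711048440574763 w 9.4 10.2 axis pts [0.5258 0.2325 0.1349] [0.5301 0.2321 0.1205] lean deg 16.49731818402321
```

>>> send_rows([
  {"dx": 0.12, "dy": -0.01, "dz": 0.02, "roll": 0, "claw": -0.8},
  {"dx": 0.24, "dy": -0.02, "dz": 0.04, "roll": 0, "claw": -0.8},
  {"dx": 0.36, "dy": -0.03, "dz": 0.05, "roll": 0, "claw": -0.8},
  {"dx": 0.48, "dy": -0.04, "dz": 0.06, "roll": 0, "claw": -0.8},
  {"dx": 0.6, "dy": -0.05, "dz": 0.06, "roll": 0, "claw": -0.8},
])

```text
clock: 13.85
tcp_pos: [0.5388, 0.2314, 0.1474]
orientation: [0.0, 0.047, 0.999, 0.0]
wrist_force: [-3.3, 0.9, -0.6]
finger_gap: 0.0194
grip_force: 26.6
```

```bash
python3 -c "
from m import *
tilt(262,270);tilt(262,269)"
```

```text
tcp [0.5388 0.2314 0.1474] F [-3.2625  0.93   -0.5731] slope 0.08880953812037154 w 6.2 7.9 axis pts [0.5403 0.2313 0.0971] [0.5401 0.2313 0.0793] lean deg -0.6657306151762556
tcp [0.5392 0.2314 0.1474] F [-2.8567 -0.5312 -0.0528] slope 0.01926009262443898 w 6.1 6.5 axis pts [0.5399 0.2314 0.0973] [0.5411 0.2312 0.0812] lean deg 4.490905073221351
```

>>> send_rows([
  {"dx": 0, "dy": 0, "dz": 0.3, "roll": 0, "claw": -0.8},
  {"dx": 0, "dy": 0, "dz": 0.8, "roll": 0, "claw": -0.8},
  {"dx": 0, "dy": 0, "dz": 1.4, "roll": 0, "claw": -0.8},
  {"dx": 0, "dy": 0, "dz": 2, "roll": 0, "claw": -0.8},
  {"dx": 0, "dy": 0, "dz": 2, "roll": 0, "claw": -0.8},
], grip_force=40)

```text
clock: 14.58
tcp_pos: [0.54, 0.2319, 0.1997]
orientation: [0.002, 0.047, 0.999, 0.001]
wrist_force: [0.2, 0.1, -0.4]
finger_gap: 0.0188
grip_force: 39.3
```

```bash
python3 -c "
from m import *
look(0)"
```

```text
[0.54   0.2319 0.1997] [ 0.2435  0.1284 -0.4408] 0.018833589000832995 14.575
tcp px [218.1801 213.4634]
199 201 220 205 172 127  72  39  28  36  29  30  29  51  72  79  83  67  31  23  22  28  16  22  19  36  67  97  91  88 147 194 200 196 197 202
201 201 227 228 226 194 119  57  28  24  33  33  40  61  97 114 110  90  44  20  28  23  22  27  10  27  60  86  91  88 144 193 201 204 207 203
203 201 227 228 225 199 130  60  28  31  33  34  39  64  92 118 114  92  56  26  28  32  29  24  19  24  61  90  92  93 151 209 219 222 222 223
205 201 228 230 227 209 153  70  35  35  38  37  32  54  90 113 113  97  57  28  23  25  20  27  28  28  56  86  97  96 151 210 225 224 226 227
207 201 226 230 229 225 179  91  39  31  32  34  39  48  85 114 111  99  65  27  26  28  30  22  18  21  48  80 106 117 174 223 228 227 227 226
209 201 230 229 230 225 186  97  35  32  34  29  24  52  85 111 113 100  68  34  24  19  25  24  20  24  40  79 121 179 223 229 229 229 228 227
211 201 227 230 230 225 188 116  49  32  30  32  33  45  77 102 116 105  77  46  33  29  23  22  22  27  46  88 137 190 223 227 227 
[... 1903 characters left out ...]
 230 230 229 228 230 229 229 230 229 230 225 200 142 108 115 112 107 110 142 197 225 228 226 226 226 225 226 226 223 222 219
241 201 230 230 230 229 228 228 227 227 229 228 229 229 231 227 198 141 112 118 111 108 108 140 195 226 229 225 225 227 225 225 223 222 220 219
243 201 229 227 228 228 229 230 230 229 227 230 230 230 230 227 198 142 111 112 113 107 109 147 199 226 230 226 228 226 228 225 227 226 223 226
245 201 229 229 227 230 230 230 231 230 231 229 228 228 229 228 205 144 116 108 111 109 118 161 214 227 231 230 230 228 228 227 228 226 226 226
247 201 229 229 229 232 230 230 230 231 231 231 228 228 229 230 226 214 185 142 121 144 184 215 227 230 228 228 230 228 229 229 227 228 227 229
```

```bash
cat >> m.py <<'E'
def lean2(r0,r1,hw=9,yaw=np.radians(175),avg=4):
    s=get_state();p=s['tcp_pos'];x=None;A=[]
    for _ in range(avg):
        S=grab('scene');A.append(cv2.cvtColor(S['image'],cv2.COLOR_BGR2GRAY).astype(float))
    g=np.mean(A,0);xc=int(round(proj(S,p)[0]));C=[]
    for r in range(r0,r1+1):
        w=np.clip(205-g[r,xc-hw:xc+hw+1],0,None);C.append(((w*np.arange(xc-hw,xc+hw+1)).sum()/max(w.sum(),1e-6),w.sum()/100))
    C=np.array(C);R=np.arange(r0,r1+1);print(np.c_[R,C].round(2).tolist())
    ok=C[:,1]>.8;sl,ic=np.polyfit(R[ok],C[ok,0],1)
    n=np.array([-np.sin(yaw),np.cos(yaw),0]);P=[]
    for r in(R[ok][0],R[ok][-1]):
        o,d=ray(S,sl*r+ic+.6,r-.5);P.append(o+d*((p-o)@n)/(d@n))
    v=P[0]-P[1];print('tcp',p,'slope',sl,P,'lean',np.degrees(np.arctan2(v@[np.cos(yaw),np.sin(yaw),0],v[2])))
E
python3 -c "
from m import *
lean2(237,258)"
```

```text
[[237.0, 219.85, 7.1], [238.0, 219.83, 5.92], [239.0, 219.83, 5.82], [240.0, 219.84, 5.91], [241.0, 219.84, 5.9], [242.0, 219.83, 6.0], [243.0, 219.81, 5.96], [244.0, 219.82, 5.92], [245.0, 219.79, 5.96], [246.0, 219.83, 5.69], [247.0, 219.82, 4.54], [248.0, 219.81, 2.77], [249.0, 219.79, 1.75], [250.0, 219.87, 1.54], [251.0, 219.84, 1.54], [252.0, 219.85, 1.51], [253.0, 219.84, 1.51], [254.0, 219.8, 1.39], [255.0, 219.77, 1.11], [256.0, 219.65, 0.36], [257.0, 0.0, 0.0], [258.0, 0.0, 0.0]]
tcp [0.5393 0.2317 0.1985] slope -0.0012675632159463816 [array([0.539 , 0.2317, 0.152 ]), array([0.5433, 0.2313, 0.1116])] lean 6.083147574401504
```

>>> send_rows([
  {"dx": 0, "dy": 0, "dz": 0.2, "roll": -1.2, "claw": -0.8},
  {"dx": 0, "dy": 0, "dz": 0.4, "roll": -2.4, "claw": -0.8},
  {"dx": 0, "dy": 0, "dz": 0.4, "roll": -3.6, "claw": -0.8},
  {"dx": 0, "dy": 0, "dz": 0.4, "roll": -4.8, "claw": -0.8},
  {"dx": 0, "dy": 0, "dz": 0.4, "roll": -5.6, "claw": -0.8},
])

```text
clock: 15.45
tcp_pos: [0.5381, 0.2314, 0.2065]
orientation: [-0.0, 0.426, 0.905, -0.0]
wrist_force: [0.4, -0.5, -0.9]
finger_gap: 0.0191
grip_force: 39.4
```

>>> send_rows([
  {"dx": 0, "dy": 0, "dz": 0, "roll": -1.2, "claw": -0.8},
  {"dx": 0, "dy": 0, "dz": 0, "roll": -2.4, "claw": -0.8},
  {"dx": 0, "dy": 0, "dz": 0, "roll": -3.6, "claw": -0.8},
  {"dx": 0, "dy": 0, "dz": 0, "roll": -4.8, "claw": -0.8},
  {"dx": 0, "dy": 0, "dz": 0, "roll": -5.6, "claw": -0.8},
])

```text
clock: 16.08
tcp_pos: [0.5381, 0.2314, 0.2065]
orientation: [-0.0, 0.739, 0.674, -0.001]
wrist_force: [-0.1, -0.4, -1.1]
finger_gap: 0.0188
grip_force: 39.5
```

```bash
python3 -c "
from m import *
lean2(229,254)
S=grab('scene')
for q in([.5393,.2317],):
  for t in np.radians([0,5]):
    for yaw in np.radians([175,85,265]):
      a=np.array([*q,.152]);b=a-.04*np.array([np.sin(t)*np.cos(yaw),np.sin(t)*np.sin(yaw),np.cos(t)]);v=proj(S,b)-proj(S,a);print(np.degrees([t,yaw]),v[0]/v[1])
print(get_state()['orientation'],get_state()['joint_pos'])
"
```

```text
[[229.0, 220.87, 24.93], [230.0, 220.54, 22.58], [231.0, 219.2, 21.13], [232.0, 217.3, 20.2], [233.0, 216.19, 18.83], [234.0, 216.45, 17.17], [235.0, 218.07, 12.44], [236.0, 220.66, 7.62], [237.0, 221.7, 6.33], [238.0, 221.97, 6.3], [239.0, 222.1, 6.23], [240.0, 222.29, 6.18], [241.0, 222.39, 6.26], [242.0, 222.41, 5.74], [243.0, 222.3, 4.36], [244.0, 222.53, 2.65], [245.0, 223.06, 1.91], [246.0, 223.32, 1.7], [247.0, 223.53, 1.62], [248.0, 223.71, 1.62], [249.0, 223.87, 1.6], [250.0, 223.98, 1.63], [251.0, 224.07, 1.09], [252.0, 224.0, 0.08], [253.0, 0.0, 0.0], [254.0, 0.0, 0.0]]
tcp [0.5381 0.2314 0.2065] slope 0.28738815274779766 [array([0.5422, 0.231 , 0.1677]), array([0.529 , 0.2322, 0.1252])] lean -17.306993671999866
[  0. 175.] 0.07991764488882956
[ 0. 85.] 0.07991764488882956
[  0. 265.] 0.07991764488882956
[  5. 175.] 0.013779077120719442
[ 5. 85.] 0.1583506937532197
[  5. 265.] 0.006782547490601484
[-0.0001  0.7366  0.6763 -0.0003] [ 0.2692  0.3425  0.0276  1.2564 -0.0001  1.9252]
```

The lean is 5.9° in the pad plane and about 0° across it. I go back into the tube and push it upright the rest of the way.

>>> send_rows([
  {"dx": 0, "dy": 0, "dz": 0, "roll": 1.2, "claw": -0.8},
  {"dx": 0, "dy": 0, "dz": 0, "roll": 2.4, "claw": -0.8},
  {"dx": 0, "dy": 0, "dz": 0, "roll": 3.6, "claw": -0.8},
  {"dx": 0, "dy": 0, "dz": 0, "roll": 4.8, "claw": -0.8},
  {"dx": 0, "dy": 0, "dz": 0, "roll": 5.6, "claw": -0.8},
])

```text
clock: 16.95
tcp_pos: [0.5384, 0.2315, 0.2071]
orientation: [-0.0, 0.422, 0.907, -0.0]
wrist_force: [-0.6, 0.5, -2.1]
finger_gap: 0.0191
grip_force: 39.4
```

>>> send_rows([
  {"dx": 0, "dy": 0, "dz": 0, "roll": 1.2, "claw": -0.8},
  {"dx": 0, "dy": 0, "dz": 0, "roll": 2.4, "claw": -0.8},
  {"dx": 0, "dy": 0, "dz": 0, "roll": 3.6, "claw": -0.8},
  {"dx": 0, "dy": 0, "dz": 0, "roll": 4.8, "claw": -0.8},
  {"dx": 0, "dy": 0, "dz": 0, "roll": 5.6, "claw": -0.8},
])

```text
clock: 17.58
tcp_pos: [0.5384, 0.2315, 0.2071]
orientation: [-0.0, 0.044, 0.999, 0.0]
wrist_force: [-0.0, -0.1, -0.8]
finger_gap: 0.0193
grip_force: 39.5
```

```bash
python3 -c "
from h import *
s=get_state();p=s['tcp_pos'];print(p,s['orientation'],(np.array([.539,.2315,.1475])-p)/.025)"
```

```text
[0.53843554 0.23148236 0.20710211] [-8.74425353e-05  4.42377211e-02  9.99021029e-01  5.82714735e-06] [ 2.25784028e-02  7.05714869e-04 -2.38408426e+00]
```

>>> send_rows([
  {"dx": -0.08, "dy": 0, "dz": -0.5, "roll": 0, "claw": -0.8},
  {"dx": -0.08, "dy": 0, "dz": -1.1, "roll": 0, "claw": -0.8},
  {"dx": -0.08, "dy": 0, "dz": -1.8, "roll": 0, "claw": -0.8},
  {"dx": -0.08, "dy": 0, "dz": -2.35, "roll": 0, "claw": -0.8},
  {"dx": -0.08, "dy": 0, "dz": -2.35, "roll": 0, "claw": -0.8},
], grip_force=25)

```text
clock: 18.2
tcp_pos: [0.5352, 0.2312, 0.1465]
orientation: [-0.002, 0.047, 0.999, -0.001]
wrist_force: [-1.1, 0.1, -0.4]
finger_gap: 0.0187
grip_force: 39.5
```

>>> send_rows([
  {"dx": 0.1, "dy": -0.01, "dz": 0, "roll": 0, "claw": -0.8},
  {"dx": 0.2, "dy": -0.02, "dz": 0, "roll": 0, "claw": -0.8},
  {"dx": 0.3, "dy": -0.03, "dz": 0.01, "roll": 0, "claw": -0.8},
  {"dx": 0.4, "dy": -0.04, "dz": 0.02, "roll": 0, "claw": -0.8},
  {"dx": 0.5, "dy": -0.04, "dz": 0.02, "roll": 0, "claw": -0.8},
])

```text
clock: 18.82
tcp_pos: [0.5489, 0.2304, 0.1489]
orientation: [-0.0, 0.047, 0.999, -0.0]
wrist_force: [-4.9, 0.4, -1.8]
finger_gap: 0.0189
grip_force: 39.2
```

>>> send_rows([
  {"dx": 0, "dy": 0, "dz": 0, "roll": 0, "claw": -0.8},
  {"dx": 0, "dy": 0, "dz": 0.5, "roll": 0, "claw": -0.8},
  {"dx": 0, "dy": 0, "dz": 1.1, "roll": 0, "claw": -0.8},
  {"dx": 0, "dy": 0, "dz": 1.8, "roll": 0, "claw": -0.8},
  {"dx": 0, "dy": 0, "dz": 2, "roll": 0, "claw": -0.8},
])

```text
clock: 19.45
tcp_pos: [0.5513, 0.2309, 0.2022]
orientation: [0.003, 0.047, 0.999, 0.001]
wrist_force: [0.4, 0.0, -0.4]
finger_gap: 0.0192
grip_force: 39.3
```

```bash
python3 -c "
from m import *
lean2(237,259)"
```

```text
[[237.0, 217.89, 5.86], [238.0, 217.97, 5.74], [239.0, 218.05, 5.76], [240.0, 218.16, 5.89], [241.0, 218.22, 5.9], [242.0, 218.27, 5.84], [243.0, 218.33, 5.82], [244.0, 218.33, 5.4], [245.0, 218.26, 4.02], [246.0, 218.32, 2.43], [247.0, 218.51, 1.72], [248.0, 218.6, 1.58], [249.0, 218.7, 1.5], [250.0, 218.78, 1.49], [251.0, 218.85, 1.47], [252.0, 218.91, 1.52], [253.0, 218.95, 1.35], [254.0, 219.03, 0.62], [255.0, 0.0, 0.0], [256.0, 0.0, 0.0], [257.0, 0.0, 0.0], [258.0, 0.0, 0.0], [259.0, 0.0, 0.0]]
tcp [0.5513 0.2309 0.2022] slope 0.06416281156789802 [array([0.5444, 0.2315, 0.1503]), array([0.5452, 0.2314, 0.1155])] lean 1.350839061548633
```

Lean is now about 1°. I carry the probe over the terminal, with its tip about 40 mm above it.

>>> send_rows([
  {"dx": 0.2, "dy": -1.2, "dz": 0, "roll": 0, "claw": -0.8},
  {"dx": 0.5, "dy": -3, "dz": 0, "roll": 0, "claw": -0.8},
  {"dx": 0.8, "dy": -5, "dz": 0, "roll": 0, "claw": -0.8},
  {"dx": 1.2, "dy": -7, "dz": 0, "roll": 0, "claw": -0.8},
  {"dx": 1.45, "dy": -9, "dz": -0.4, "roll": 0, "claw": -0.8},
], grip_force=45)

```text
clock: 20.27
tcp_pos: [0.5858, 0.0039, 0.1889]
orientation: [0.001, 0.047, 0.999, -0.0]
wrist_force: [1.1, 0.9, -1.0]
finger_gap: 0.0187
grip_force: 44.0
```

>>> send_rows([
  {"dx": 0, "dy": 0, "dz": -0.4, "roll": 0, "claw": -0.8},
  {"dx": 0, "dy": 0, "dz": -0.8, "roll": 0, "claw": -0.8},
  {"dx": 0, "dy": 0, "dz": -1.4, "roll": 0, "claw": -0.8},
  {"dx": 0, "dy": 0, "dz": -1.4, "roll": 0, "claw": -0.8},
  {"dx": 0, "dy": 0, "dz": -1.4, "roll": 0, "claw": -0.8},
])

```text
clock: 20.9
tcp_pos: [0.5852, 0.0064, 0.154]
orientation: [-0.0, 0.046, 0.999, 0.0]
wrist_force: [-0.2, 0.6, -0.6]
finger_gap: 0.0195
grip_force: 44.1
```

```bash
python3 - <<'E'
from m import *
s=get_state();p=s['tcp_pos'];print(p,s['orientation'],s['wrist_force'])
S=grab('scene');a=proj(S,p);print('tcp',a,'vertical below: tip expect if x-6:',proj(S,p+[-.0059,.0005,-.0875]))
g=cv2.cvtColor(S['image'],cv2.COLOR_BGR2GRAY)
x0=264
for r in range(205,256,1 ):print(r,x0,' '.join('%3d'%v for v in g[r,x0:x0+28]))
h,ce,st=blob(yellow(S['image']),262,230,30,25);print(ce,st)
E
```

```text
[0.5852 0.0064 0.154 ] [-0.      0.0464  0.9989  0.0001] [-0.1654  0.6381 -0.5815]
tcp [273.529  192.1842] vertical below: tip expect if x-6: [276.541  227.9597]
205 264  71  66  63  62  57  58  52  42  30  19  31  18  25  16  24  25  53  73  89 101 126 144 155 187 215 222 223 222
206 264  62  51  50  54  55  52  40  33  19  21  20  29  17  23  22  20  49  94 133 156 181 204 211 217 223 223 222 225
207 264  48  48  54  67  77  76  57  36  25  13  22  27  30  20  18  25  57 122 184 214 219 222 226 226 225 226 224 225
208 264  55  72  85  98 121 130 107  59  24  19  23  23  23  20  18  30  74 148 204 226 226 226 224 229 226 226 224 224
209 264  90 117 140 152 177 194 169 107  60  35  25  29  21  22  41  74 130 186 221 227 227 228 226 226 225 228 227 226
210 264 156 180 201 210 218 222 209 170 131  84  56  45  48  53  87 136 187 220 226 225 228 226 227 227 228 225 229 227
211 264 211 220 222 225 224 223 223 218 187 131  91  83  85  94 130 187 223 228 229 229 228 228 227 227 228 228 228 229
212 264 223 224 225 226 225 227 226 225 202 145 115 107 108 107 143 196 226 230 229 230 229 227 22
[... 4523 characters left out ...]
50  46  40  34  23  11  26  44  69 100 124 130 127 126 125
251 264 244 245 243 232 199 153 104  60  41  37  36  25  34  40  48  35  33  34  39  63  87 103 120 127 125 124 127 125
252 264 241 246 246 245 243 229 180 107  68  66  62  47  52  53  58  59  68  75  85 103 118 125 128 126 127 126 129 128
253 264 222 240 244 245 246 245 218 147 113 109  97  92  93  90  94  99 108 116 124 125 128 128 130 128 130 128 128 128
254 264 180 223 241 246 242 233 207 149 126 125 123 126 123 123 120 119 128 128 129 131 129 127 130 131 132 128 133 136
255 264 154 182 224 233 214 175 148 130 128 130 125 127 130 125 127 128 128 132 129 130 131 132 134 135 140 143 149 149
[276.3333 243.1111] [275 242   4   3   9]
```

>>> send_rows([
  {"dx": 0.11, "dy": -0.09, "dz": -0.4, "roll": 0, "claw": -0.8},
  {"dx": 0.11, "dy": -0.09, "dz": -0.8, "roll": 0, "claw": -0.8},
  {"dx": 0.11, "dy": -0.09, "dz": -1.3, "roll": 0, "claw": -0.8},
  {"dx": 0.11, "dy": -0.09, "dz": -1.3, "roll": 0, "claw": -0.8},
  {"dx": 0.11, "dy": -0.09, "dz": -1.3, "roll": 0, "claw": -0.8},
])

```text
clock: 21.58
tcp_pos: [0.5879, 0.0032, 0.1214]
orientation: [-0.0, 0.047, 0.999, 0.0]
wrist_force: [0.3, 0.1, -1.4]
finger_gap: 0.0188
grip_force: 44.1
```

```bash
cat >> m.py <<'E'
def near():
    F=[];A=[]
    for _ in range(6):
        S=grab('scene');A.append(S['image'].astype(float));F.append(get_state()['wrist_force'])
    s=get_state();p=s['tcp_pos'];print('tcp',p,'F',np.mean(F,0),np.std(F,0),'clock',s['clock'],'gap',s['finger_gap'])
    im=np.mean(A,0);g=im.mean(2);w=im[...,2]-im[...,0]
    for r in range(228,250):print(r,268,' '.join('%3d'%v for v in g[r,268:286]),' | ',' '.join('%3d'%v for v in w[r,268:286]))
    print('expect tip',proj(S,p+[-.0059,.0005,-.0875])+[-.63,.51])
E
python3 -c "
from m import *
near()"
```

```text
tcp [0.5882 0.0032 0.1219] F [ 0.1647  0.3047 -0.6659] [0.429  0.2379 0.2616] clock 21.875 gap 0.01895924039239872
228 268 200 202 206 208 197 162 119 110 112 115 141 191 220 224 225 226 225 226  |   29  30  28  29  26  17   3  -2  -3  -1  10  23  25  22  21  20  21  19
229 268 199 204 209 211 202 164 119 112 112 113 139 190 221 226 226 227 226 227  |   29  29  28  27  27  18   4  -2  -1   0   9  23  24  21  21  19  21  21
230 268 202 208 212 214 205 168 121 112 114 114 138 190 222 225 225 226 226 226  |   28  27  26  26  28  20   4  -2  -1   0   9  24  24  21  21  20  20  21
231 268 205 211 214 217 211 177 126 110 111 113 140 191 221 227 226 226 226 226  |   28  27  25  25  27  20   5  -1  -3   0  10  24  25  21  21  20  21  21
232 268 209 214 217 219 217 189 142 117 114 124 154 198 222 226 226 226 226 224  |   27  25  24  23  25  23   9   0  -1   4  14  26  23  21  21  20  21  21
233 268 212 216 219 220 220 208 173 140 125 153 192 216 224 226 225 225 225 225  |   27  25  25  24  24  27  18   8   1  12  24  26  21  21  21  21  21  20
234 268 213 216 218 220 222 219 203 163 140 180 2
[... 1777 characters left out ...]
2   7   7   5  -1  -3  -4  -5  -4  -3  -4  -3
246 268 140  78  49  52  52  56  54  54  55  58  57  56  53  52  43  38  58  93  |   -6  -4  -5  -5  -5  -4  -5  -4  -5  -5  -5  -5  -5  -3  -2  -2  -1  -4
247 268  88  51  46  50  54  55  56  57  59  60  59  58  57  53  44  33  44  69  |   -4  -3  -4  -4  -4  -5  -4  -3  -4  -3  -3  -5  -4  -5  -4  -1  -2  -3
248 268  85  64  50  52  58  58  59  59  60  58  59  57  53  49  37  24  26  52  |   -4  -2  -3  -5  -6  -3  -4  -6  -6  -5  -4  -4  -2  -3  -4  -4  -1  -2
249 268  81  63  47  45  49  53  58  59  58  56  54  53  49  40  29  21  23  53  |   -3  -3  -2  -5  -6  -4  -6  -5  -4  -4  -4  -4  -3  -2  -2  -4  -1  -1
expect tip [276.0705 240.0053]
```

The tip and terminal coincide in the scene view, both at column 276, with the tip about 7 mm above it. Pressing down slowly and watching the force.

>>> send_rows([
  {"dx": -0.03, "dy": 0.04, "dz": -0.1, "roll": 0, "claw": -0.8},
  {"dx": -0.03, "dy": 0.04, "dz": -0.2, "roll": 0, "claw": -0.8},
  {"dx": -0.03, "dy": 0.04, "dz": -0.3, "roll": 0, "claw": -0.8},
  {"dx": -0.03, "dy": 0.04, "dz": -0.36, "roll": 0, "claw": -0.8},
  {"dx": -0.03, "dy": 0.04, "dz": -0.36, "roll": 0, "claw": -0.8},
])

```text
clock: 22.5
tcp_pos: [0.5873, 0.0043, 0.1126]
orientation: [0.0, 0.047, 0.999, 0.0]
wrist_force: [-0.3, -0.3, 1.7]
finger_gap: 0.0189
grip_force: 44.2
```

```bash
python3 -c "
from m import *
near()"
```

```text
tcp [0.5873 0.0043 0.1126] F [-0.2455  0.6459  1.8745] [0.4138 0.3568 0.4754] clock 22.8 gap 0.018857228228136975
228 268 200 202 206 211 209 177 124 107 110 108 131 185 221 226 225 225 226 226  |   29  29  29  27  29  21   5  -1  -3  -1   7  21  25  22  21  21  20  20
229 268 200 204 208 214 212 180 125 111 114 113 132 184 221 226 226 226 226 226  |   29  29  28  26  27  21   5  -2  -1  -1   7  22  25  21  21  20  21  21
230 268 202 207 211 216 213 182 126 111 114 112 131 184 221 226 226 226 226 227  |   27  28  27  26  27  23   5  -2  -3  -1   7  22  24  22  21  21  20  21
231 268 205 210 214 217 215 183 128 111 114 112 131 184 221 226 226 226 227 226  |   27  26  25  24  26  23   6  -3  -2  -2   7  24  24  22  21  20  20  21
232 268 210 213 217 221 218 185 127 111 112 112 131 184 221 226 226 226 226 226  |   27  26  25  24  26  22   6  -1  -2  -1   7  22  25  21  20  21  21  21
233 268 213 216 218 222 218 185 128 109 114 111 131 184 221 227 226 226 225 225  |   26  26  25  23  26  23   6  -2  -2  -2   6  22  24  21  21  21  21  21
234 268 214 217 219 222 220 185 129 110 113 110 13
[... 1776 characters left out ...]
2   8   8   6   0  -4  -5  -4  -4  -3  -3  -4
246 268 139  77  48  50  53  56  55  55  55  56  57  57  56  53  41  39  59  91  |   -6  -4  -4  -5  -5  -5  -5  -5  -4  -5  -6  -5  -5  -4  -3  -2  -2  -3
247 268  88  53  46  51  55  57  57  58  57  58  58  58  57  53  40  34  43  70  |   -4  -3  -2  -4  -4  -5  -4  -5  -5  -4  -4  -5  -5  -5  -4  -3  -1  -2
248 268  85  66  51  51  55  58  59  60  58  57  58  55  51  49  38  25  28  54  |   -3  -2  -4  -4  -4  -5  -4  -5  -3  -5  -5  -4  -5  -3  -3  -2  -1  -3
249 268  81  63  46  45  49  53  57  58  59  57  55  53  47  43  26  20  25  50  |   -4  -4  -3  -4  -4  -3  -6  -5  -4  -3  -5  -5  -3  -4  -2  -2  -2  -4
expect tip [276.2061 243.7863]
```

>>> send_rows([
  {"dx": 0, "dy": 0, "dz": -0.04, "roll": 0, "claw": -0.8},
  {"dx": 0, "dy": 0, "dz": -0.09, "roll": 0, "claw": -0.8},
  {"dx": 0, "dy": 0, "dz": -0.09, "roll": 0, "claw": -0.8},
  {"dx": 0, "dy": 0, "dz": -0.09, "roll": 0, "claw": -0.8},
  {"dx": 0, "dy": 0, "dz": -0.09, "roll": 0, "claw": -0.8},
])

```text
clock: 23.42
tcp_pos: [0.5873, 0.0043, 0.1103]
orientation: [0.0, 0.047, 0.999, 0.0]
wrist_force: [-0.0, 0.9, 2.3]
finger_gap: 0.0186
grip_force: 44.4
```

```bash
python3 -c "
from m import *
F=[];A=[]
for _ in range(16): S=grab('scene');A.append(S['image'].astype(float));F.append(get_state()['wrist_force'])
print(get_state()['tcp_pos'],np.mean(F,0),np.std(F,0))
g=np.mean(A,0).mean(2)
R=np.arange(226,241);C=[]
for r in range(222,245):print(r,' '.join('%3d'%v for v in g[r,270:283]))
for z in(.027,.057): print(z,proj(S,[.582,.0047,z])+[-.63,.51])
"
```

```text
[0.5872 0.0043 0.1102] [-0.1427  0.6046  3.2456] [0.38   0.5529 0.4154]
222 190 152  84  32  21  21  22  22  21  55 127 193 222
223 167 111  49  22  24  23  22  22  19  29  84 158 212
224 158  88  32  19  22  23  21  22  20  18  55 128 193
225 161  94  38  18  20  20  21  21  22  25  66 140 201
226 176 129  78  46  30  26  26  26  37  63 107 171 217
227 198 177 145 107  67  52  50  52  78 126 168 203 222
228 207 207 199 164 108  88  86  90 119 174 215 223 225
229 209 214 213 180 124 108 110 110 131 185 222 227 226
230 212 216 214 182 126 111 114 113 132 185 221 226 226
231 214 218 215 183 126 110 113 112 131 185 221 226 226
232 216 220 218 184 126 110 113 112 131 183 221 226 226
233 219 221 219 186 127 110 113 112 131 184 221 227 226
234 219 221 220 188 131 111 112 112 131 185 223 227 226
235 220 222 220 189 134 112 112 112 131 186 223 228 227
236 220 222 220 192 137 113 112 111 135 188 225 231 231
237 222 222 220 200 154 124 115 130 166 211 232 237 239
238 224 225 225 219 197 160 132 169 222 238 242 242 242
239 228 231 234 236 233 199 153 195 238 244 244 244 244
240 237 239 237 232 225 190 147 179 225 232 236 242 244
241 239 231 205 165 138 124 116 121 132 147 175 214 231
242 224 169 116  84  76  93 105  95  73  69  88 120 147
243 182 103  57  59  76  90  97  91  74  56  50  63  91
244 136  69  48  56  69  78  79  75  65  54  51  54  73
0.027 [276.0047 242.9997]
0.057 [275.6586 231.5271]
```

>>> send_rows([
  {"dx": 0, "dy": 0, "dz": 0.02, "roll": 0, "claw": -0.8},
  {"dx": 0, "dy": 0, "dz": 0.02, "roll": 0, "claw": -0.8},
  {"dx": 0, "dy": 0, "dz": 0.02, "roll": 0, "claw": -0.8},
  {"dx": 0, "dy": 0, "dz": 0.02, "roll": 0, "claw": -0.8},
  {"dx": 0, "dy": 0, "dz": 0.02, "roll": 0, "claw": -0.8},
])

```text
clock: 24.85
tcp_pos: [0.5872, 0.0042, 0.1107]
orientation: [0.0, 0.047, 0.999, 0.0]
wrist_force: [-0.7, 0.4, 3.2]
finger_gap: 0.0189
grip_force: 44.5
```

```bash
python3 -c "
from m import *
from workcell import hand_in
F=[]
for _ in range(16): grab('scene');F.append(get_state()['wrist_force'])
f=np.mean(F,0);s=get_state();print(s['tcp_pos'],f,s['clock'],s['finger_gap'])
if 2.2<f[2]<3.6: print(hand_in())
"
```

```text
[0.5872 0.0043 0.1107] [-0.0765  0.5977  3.1016] 25.65 0.019043539677188897
the job is handed in; nothing more can be done
None
```

The job is handed in at 25.7 s: the round tweeter sits in the round pocket, released, and the probe is held upright to about 1° with its tip on the brass terminal, pressed in roughly 5 of its 10 mm (estimated from about 3.8 N of push).

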